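Pack the ball valves from bench and catch-locked locker

TASK

Pack every ball valve, those on the bench and those in the yellow locker, into the open carton. The locker's sliding top door stands ajar on a safety catch: hold the red catch pad down through the gap while you pull the door wide open. When all valves are packed, swing the carton's lid shut and press it until its tab has dropped behind the rim, slide the locker's door fully shut again, and leave the brush, flange and pipe offcut on the bench undisturbed.

Things in the scene. Friction and masses are not known exactly. Their poses are not given: they have to be found in the camera images.
- locker: yellow steel locker fixed to the bench, 200 mm (own x) by 600 mm (own y), 140 mm high, open at the top between y=-130 and 140, x=-88 and 88 mm. Origin: underside, below the centre of that opening; z up. The door slides along own -y over a lower fixed roof. Inner floor at z=30 mm. Valves lie along own x in two lanes centred on y=-30 and y=60, each between ribs 22 mm tall, 46 mm apart.
- door (a joint): how far the locker's top door is open, m: 0 fully shut, 0.26 fully open (slides along the locker's -y, 1.2 N friction). The safety catch stops it at 0.058 unless the pad is held down until past 0.075. Pushed shut, the catch rides under its peg by itself at 0.08 to 0.06 (up to 8 N) and clicks.
- door_edge (a point): middle of the door's leading (+y) edge, on its top face, 140 mm above the bench; the door is 12 mm thick and 170 mm wide (x). Axes as the locker's.
- frame_strip (a point): middle of the edge of the fixed frame strip that the door's leading edge meets when shut; strip 128 to 140 mm above the bench, 45 mm wide towards +y. The gap between it and the door's edge is as wide as joint door says: 46 to 56 mm at the start.
- door_ridge (a point): top centre of the black ridge on the door, 30 mm behind (-y of) the leading edge: 120 mm long (x), 12 mm thick (y), 25 mm tall above the door's top face. Can be pinched, or pushed along +y to shut the door. Axes as the locker's.
- catch_pad (a point): centre of the top of the red catch pad, seen in the gap; it sticks out from under the door's edge and moves with the door. 80 mm (locker x) by 40 mm (y, from the door's edge outward), top 18 mm below the door's top face. A finger that presses it 12 to 15 mm down and moves along the locker's -y also pushes the door open by its edge. Levers in the locker reach 92 mm above the bench: keep above 97.
- catch (a joint): how far the catch pad is pressed down, m: 0 free, more than 0.010 frees the door, 0.018 end stop. Spring: 3 N at rest, 8 N at 0.014.
- keeper (a point): centre of the steel peg (10 mm thick, 16 mm long along x) on the inside of the locker's -x wall that holds the catch's hook; fixed, keep fingers clear of it.
- carton: cardboard carton fixed to the bench, outside 180 mm (own x) by 270 mm (own y), walls 5 mm thick, 75 mm high, inner floor at z=5 mm. Origin: centre of the underside; z up. Its lid is hinged along the top of the +x wall, at x=90, z=78 mm. Room for four valves side by side lying along own x, at y=-81, -27, 27 and 81 mm.
- lid (a joint): carton lid angle, rad: 0 shut, 1.57 upright, 1.75 leaning back on its stop (starts at 1.62 to 1.75). Light damped hinge: pushed past upright (to 1.2 or less) it sinks by itself in some 2 to 4 s and rests on its tab at about 0.08; about 5 N down on its free edge then snaps the tab behind the rim bead (0). Lid 180 mm from hinge to free edge, 268 mm wide, 5 mm thick.
- lid_edge (a point): middle of the lid's free edge, on the outer face, which looks to the carton's +x when open. Own x points from the free edge to the hinge, own z out of the outer face.
- valve_a: ball valve: body 94 x 36 x 36 mm, lying along own x, red bar lever on top from own x=-12 to +65, 14 mm wide (y), z=42 to 62 mm, 6 mm clear of the body's top: take it by the lever from above near x=0 to 8. Origin: centre of underside, z up; 0.25 to 0.5 kg. Starts on the bench; may be absent.
- valve_b: ball valve: body 94 x 36 x 36 mm, lying along own x, red bar lever on top from own x=-12 to +65, 14 mm wide (y), z=42 to 62 mm, 6 mm clear of the body's top: take it by the lever from above near x=0 to 8. Origin: centre of underside, z up; 0.25 to 0.5 kg. Starts on the bench; may be absent.
- valve_c: ball valve: body 94 x 36 x 36 mm, lying along own x, blue bar lever on top from own x=-12 to +65, 14 mm wide (y), z=42 to 62 mm, 6 mm clear of the body's top: take it by the lever from above near x=0 to 8. Origin: centre of underside, z up; 0.25 to 0.5 kg. Starts in the locker; may be absent.
- valve_d: ball valve: body 94 x 36 x 36 mm, lying along own x, blue bar lever on top from own x=-12 to +65, 14 mm wide (y), z=42 to 62 mm, 6 mm clear of the body's top: take it by the lever from above near x=0 to 8. Origin: centre of underside, z up; 0.25 to 0.5 kg. Starts in the locker; may be absent.
- brush: brush lying on the bench, bystander: leave alone
- flange: steel ring flange, 70 mm across, 22 mm high, lying on the bench, bystander: leave alone
- offcut: pipe offcut, 76 mm outer diameter, 70 mm high, standing on the bench, bystander: leave alone
Not all that is in view belongs to the job. Leave any green or turquoise look-alike of the valve_a alone. Leave any pink look-alike of the valve_b alone.

How it is judged:
On the way, in this order (a step that is already met when the one before it is completed fails the run):
1. the locker's door is pulled wide open (more than 0.23 m) (value of joint door above 0.23 m), for 0.2 s.
2. every valve lies in the carton (x of valve_a in the frame of carton between -0.085 and 0.085 m and y of valve_a in the frame of carton between -0.13 and 0.13 m and z of valve_a in the frame of carton between -0.003 and 0.072 m and x of valve_b in the frame of carton between -0.085 and 0.085 m and y of valve_b in the frame of carton between -0.13 and 0.13 m and z of valve_b in the frame of carton between -0.003 and 0.072 m and x of valve_c in the frame of carton between -0.085 and 0.085 m and y of valve_c in the frame of carton between -0.13 and 0.13 m and z of valve_c in the frame of carton between -0.003 and 0.072 m and x of valve_d in the frame of carton between -0.085 and 0.085 m and y of valve_d in the frame of carton between -0.13 and 0.13 m and z of valve_d in the frame of carton between -0.003 and 0.072 m), for 0.2 s.
At the end, for the whole second after the job is handed in: every valve that is there rests inside the carton's walls, the lid is shut with its tab behind the rim (within 0.035 rad), and the locker's door is shut to within 20 mm (all of step 2 and value of joint lid below 0.035 rad and value of joint door below 0.02 m and linear speed of each of valve_a, valve_b, valve_c, valve_d below 0.02 m/s); the robot touches nothing.
It fails at once if the brush is moved by more than 50 mm (distance of brush from where it was at the start of the episode above 0.05 m).
It fails at once if the flange is moved by more than 50 mm (distance of flange from where it was at the start of the episode above 0.05 m).
It fails at once if the offcut is moved by more than 50 mm (distance of offcut from where it was at the start of the episode above 0.05 m).
Of valve_a, valve_b, valve_c, valve_d only 3 to 4 are there at a start; the rules pass over those that are not, and their reading is None.
At some moment in a run one of valve_a, valve_b may be knocked a few centimetres aside while the robot is not near it.
Once in a run the grip may slacken for a moment while it holds something.
It also fails if it takes over 208 s, if anything falls off the work surface, if the arm or the gripper's body presses on something with over 40 N, if the wrist force passes 120 N, or if a joint passes its speed limit or range.

ROBOT

A 7-joint arm with a two-finger parallel gripper is mounted at the origin on the work surface. World frame = base frame: x ahead of the robot, y to its left, z up, the work surface at z = 0. Lengths are in m, angles in rad, forces in N, time in s.
With the tool pointing down it reaches from about 0.4 to 0.9 m from the base axis. Payload 5.6 kg.
Tool frame: the origin (TCP) lies midway between the tips of the shut fingers; the grasp point (between the pads) lies 19 mm behind it; y points along the fingers, z is the direction in which the jaws open and shut, and the axes are right-handed (so a half turn about y gives the same grasp; the last joint's range is limited). The gripper opens to 92 mm and grips with 3 to 60 N. Pads are 20 mm wide; open, the fingers measure 128 mm over their backs; the gripper's body (75 mm by 189 mm) begins 69 mm behind the grasp point.
Start: joints at [1.17, 0.468, -0.012, 1.603, 0.006, 1.071, -0.056], TCP at [0.228, -0.609, 0.215] pointing down, gripper open.
Joint ranges: [-2.53, 2.53], [-0.31, 2.02], [-1.57, 1.55], [0.28, 2.44], [-1.29, 4.43], [0.15, 1.84], [-2.92, 2.92]. Speed limits (rad/s): [2.57, 2.57, 3.14, 3.14, 3.14, 3.14, 3.14].

INTERFACE

Orientations are given as a 3x3 rotation matrix whose columns are the frame's x, y, z axes.
In Python, from station import env, effector, solver, viewer, workorder, search_frame, tip_of gives the robot as it stands. Calls block until the motion is done:
- env.reach(position, orientation): joint-space move of the TCP to a pose.
- env.movel(position, frame=None, rate=0.15): straight line of the TCP; frame=None keeps the orientation; rate is the mean speed in m/s.
- env.goto_joints(angles): joint-space move.
- effector.release() and effector.grasp(squeeze=None): open the fingers fully, or close them until they stop; squeeze is the grip in N (None keeps the last).
- env.pause(seconds).
- solver.inverse_kinematics(position, orientation): joint angles nearest the present ones, or None.
- env.sense(): the state.
- viewer.read_camera(name): name is "scene" or "top"; returns (picture, depth): 420x560x3 uint8, red, green, blue; 420x560 float32, m along the optical axis (not along the pixel's ray), 0 where there is no reading.
- viewer.camera_info(name): a dict with "intrinsics" (3x3 intrinsics, pixels), "dist_coeffs" ([k1, k2, p1, p2, k3] as OpenCV has them; the pictures are not rectified), "eye" and "rotation" of the camera in the world. Camera axes: x right, y up, looking along -z (the intrinsics and any distortion apply to the point x, -y, -z); pixel columns grow to the right and rows downward; lengths in m; the calibration is good to about 2 mm. A picture is of the moment at which its call begins. camera_info takes no time and is no camera call.
A pose or a line that the arm cannot do raises env.PlanningError and nothing moves.
- workorder.finish_job(): hands the job in, once; it reports no verdict.
Trained networks look in the newest picture that a camera, given by its name, has taken for a name from the list of things; names that differ only in an ending like _2 or _b are one class to them, and where a whole thing is asked for, a point or a joint stands for the part that bears it (a point fixed in the world has none). Each returns a list of dicts, best first, with "score" (0 to 1); they miss things now and then, are a little off and sometimes report something else, mostly with a low value. They report only what shows in the picture. A call takes as long as a camera call. They do not tell look-alikes from the thing itself.
- search_frame(camera, name): "at" ([x, y, z] in m, in world coordinates, good to about 4 mm: the middle of the surface that is visible of it).
- tip_of(camera, name): "at" ([x, y, z] in m, in world coordinates, good to about 4 mm: a listed point, or the origin of a listed thing).
The state is a dict: "t": time; "joint_positions": joint angles; "joint_velocities": joint speeds; "tau": joint torques, N m; "ee_pos": TCP position; "tcp_rot": TCP orientation; "wrist_force": force on the tool from outside, world axes, zero at the start; "moment": the same for the moment, N m; "gripper_width": finger opening in m.
Only numpy, scipy, OpenCV 4.12 (cv2) and the standard library are available. Lean on these libraries where they do the work, as an engineer would, in place of code of your own. Each camera call takes 0.05 s, during which the arm holds its last target.

## Working session

There is one attempt and no reset: what is moved stays moved. The work goes in short steps, each a Python script; the robot and the scene stay as the last script left them, time stands still between calls to the robot, and variables do not carry over. Pictures are saved under pics/ and viewed, and the job is handed in when it is done.

```bash
ls; mkdir -p pics; cat > h.py <<'E'
import numpy as np, cv2
from station import env, effector, solver, viewer, workorder, search_frame, tip_of
def snap(cam,fn,scale=1):
    im,d=viewer.read_camera(cam)
    cv2.imwrite('pics/'+fn,im[:,:,::-1]); np.save('pics/'+fn+'.npy',d)
    return im,d
def p2w(cam,u,v,d):
    c=viewer.camera_info(cam);K=np.array(c['intrinsics']);D=np.array(c['dist_coeffs'])
    uv=np.array(np.broadcast_arrays(u,v),float).reshape(2,-1).T.reshape(-1,1,2)
    n=cv2.undistortPoints(uv,K,D).reshape(-1,2)
    d=np.asarray(d).reshape(-1)
    P=np.c_[n[:,0]*d,-n[:,1]*d,-d]
    return P@np.array(c['rotation']).T+np.array(c['eye'])
def w2p(cam,P):
    c=viewer.camera_info(cam);K=np.array(c['intrinsics']);D=np.array(c['dist_coeffs'])
    q=(np.atleast_2d(P)-np.array(c['eye']))@np.array(c['rotation'])
    q=q*[1,-1,-1]
    return cv2.projectPoints(q.reshape(-1,1,3),np.zeros(3),np.zeros(3),K,D)[0].reshape(-1,2)
E
python3 - <<'E'
from h import *
s=env.sense();print({k:np.round(v,3) for k,v in s.items()})
for c in ('scene','top'):
    snap(c,c+'0.png'); i=viewer.camera_info(c); print(c,i)
    for n in ['locker','door_edge','frame_strip','door_ridge','catch_pad','keeper','carton','lid_edge','valve_a','valve_c','brush','flange','offcut']:
        print(n,[(np.round(r['at'],3).tolist(),round(r['score'],2)) for r in tip_of(c,n)])
E
```

```text
pics
{'t': np.float64(0.0), 'joint_positions': array([ 1.17 ,  0.468, -0.012,  1.604,  0.006,  1.071, -0.056]), 'joint_velocities': array([-0.001,  0.   ,  0.001,  0.001, -0.   ,  0.001, -0.001]), 'tau': array([ 1.0000e-03, -5.2058e+01, -1.3000e-02, -2.4375e+01, -5.7000e-02,
        1.7000e-02,  0.0000e+00]), 'ee_pos': array([ 0.227, -0.608,  0.214]), 'tcp_rot': array([[-0.937, -0.001,  0.35 ],
       [-0.35 ,  0.002, -0.937],
       [ 0.   , -1.   , -0.002]]), 'wrist_force': array([-0.855,  0.859,  0.105]), 'moment': array([-0.016,  0.065,  0.022]), 'gripper_width': np.float64(0.092)}
scene {'intrinsics': array([[495.24031784,   0.        , 282.62354762],
       [  0.        , 495.24031784, 214.32253448],
       [  0.        ,   0.        ,   1.        ]]), 'dist_coeffs': array([0.05693541, 0.        , 0.        , 0.        , 0.        ]), 'eye': array([1.31679616, 0.79728624, 0.86903698]), 'rotation': array([[-0.72271615, -0.36105488,  0.58933923],
       [ 0.6907059 , -0.40769706,  0.59725075],
       [ 0.02463158,  0.83870285,  0.54403199]])}
locker [([0.528, -0.253, -0.001], 0.9
[... 1625 characters left out ...]
316, 0.006], 0.6)]
lid_edge [([0.554, 0.31, 0.257], 0.8)]
valve_a [([0.241, 0.335, -0.004], 0.92), ([0.636, 0.053, -0.0], 0.89), ([0.727, -0.249, -0.003], 0.82), ([0.456, 0.064, -0.003], 0.81), ([0.803, 0.234, 0.003], 0.63), ([0.663, 0.286, -0.004], 0.57), ([0.746, -0.063, 0.002], 0.23), ([0.527, -0.247, -0.0], 0.15)]
valve_c [([0.241, 0.335, -0.004], 0.92), ([0.636, 0.053, -0.0], 0.89), ([0.727, -0.249, -0.003], 0.82), ([0.456, 0.064, -0.003], 0.81), ([0.803, 0.234, 0.003], 0.63), ([0.663, 0.286, -0.004], 0.57), ([0.746, -0.063, 0.002], 0.23), ([0.527, -0.247, -0.0], 0.15)]
brush [([0.335, -0.295, -0.001], 0.87)]
flange [([0.745, -0.063, 0.003], 0.72)]
offcut [([0.779, 0.098, -0.002], 0.8)]
```

View pics/scene0.png

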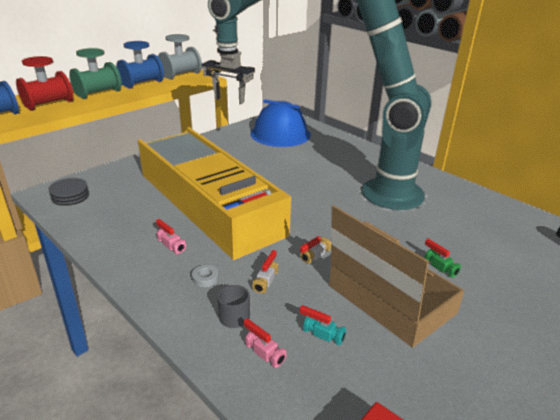

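View pics/top0.png

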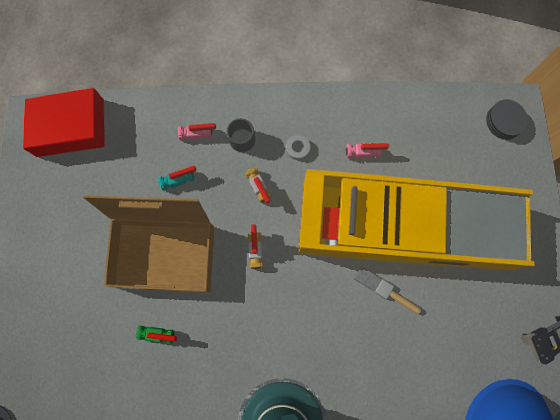

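Two candidates for the red-lever valves with brass bodies are at top px (255,247) and (258,187). The pink (197,131 and 367,150), teal (178,178) and green (157,335) ones are look-alikes. I'll confirm this in an enlarged crop and check the locker.

```bash
cat > meas.py <<'E'
from h import *
def cloud(cam,fn):
    im=cv2.imread('pics/'+fn)[:,:,::-1]; d=np.load('pics/'+fn+'.npy')
    v,u=np.mgrid[0:420,0:560]
    P=p2w(cam,u,v,d).reshape(420,560,3); P[d==0]=np.nan
    return im,P
def valve_pose(cam,fn,xy,color='red',zl=(0.036,0.075),r=0.09):
    """lever mask: returns origin xy, dir of +x (lever long end), via lever colour blob"""
    im,P=cloud(cam,fn)
    hsv=cv2.cvtColor(np.ascontiguousarray(im),cv2.COLOR_RGB2HSV)
    h,s,vv=hsv[...,0].astype(int),hsv[...,1],hsv[...,2]
    m=((h<8)|(h>172)) if color=='red' else (abs(h-112)<14)
    m=m&(s>140)&(vv>60)
    m&=(P[...,2]>zl[0])&(P[...,2]<zl[1])&(np.hypot(P[...,0]-xy[0],P[...,1]-xy[1])<r)
    return m,P
E
python3 - <<'E'
from meas import *
for cam,fn in(('top','top0.png'),('scene','scene0.png')):
    for xy in ((.456,.065),(.637,.053)):
        m,P=valve_pose(cam,fn,xy); Q=P[m]; 
        (c,sz,ang)=cv2.minAreaRect(Q[:,:2].astype(np.float32)*1000)
        print(cam,m.sum(),np.round(c,1),np.round(sz,1),ang,np.percentile(Q[:,2],[5,50,95]).round(3))
    # door top cloud
    im,P=cloud(cam,fn)
    hs=cv2.cvtColor(np.ascontiguousarray(im),cv2.COLOR_RGB2HSV)
    y=(abs(hs[...,0].astype(int)-23)<6)&(hs[...,1]>150)&(abs(P[...,2]-.14)<.008)
    Q=P[y];Q=Q[(Q[:,1]<0)]
    r=cv2.minAreaRect(Q[:,:2].astype(np.float32)*1000);print('locker top',r,len(Q))
    cv2.imwrite('pics/m_%s.png'%cam,y.astype(np.uint8)*255)
    # carton
    y=(abs(P[...,2]-.075)<.006)&(np.hypot(P[...,0]-.444,P[...,1]-.315)<.2)
    Q=P[y];r=cv2.minAreaRect(Q[:,:2].astype(np.float32)*1000);print('carton rim',r,len(Q))
E
```

```text
top 137 [481.4  60.4] [73.4 12.9] 0.6888167858123779 [0.056 0.062 0.065]
top 137 [614.9  37.3] [74.4 12.5] 26.557279586791992 [0.053 0.06  0.065]
locker top ((511.8499755859375, -366.2401428222656), (599.346435546875, 202.07244873046875), 83.6398696899414) 9896
carton rim ((444.7049560546875, 314.3270568847656), (271.18646240234375, 180.9965057373047), 86.35088348388672) 749
scene 142 [483.8  66.3] [79.1 13.8] 0.19883716106414795 [0.049 0.06  0.065]
scene 132 [617.1  41.3] [79.7 15.5] 24.31161117553711 [0.051 0.062 0.066]
locker top ((-65.7896728515625, -331.9566955566406), (604.4286499023438, 1404.9825439453125), 87.54206848144531) 4025
carton rim ((446.20037841796875, 316.9304504394531), (273.43780517578125, 186.7362823486328), 86.72343444824219) 721
```

View crops.

View pics/crop0.png

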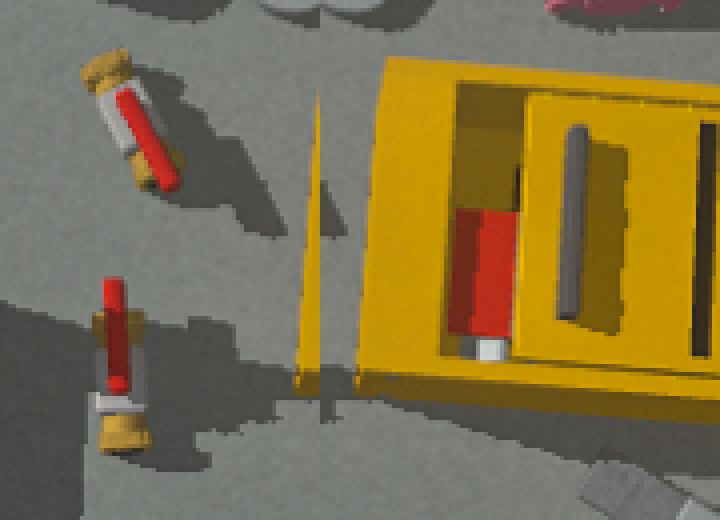

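View pics/crop1.png

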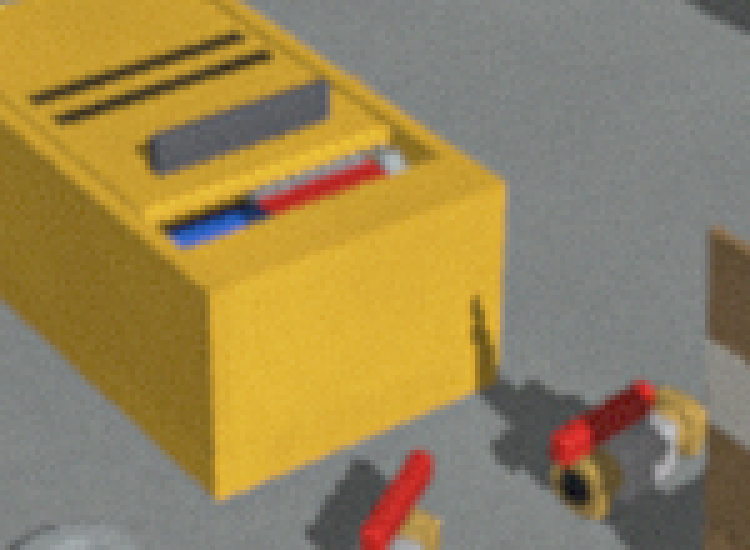

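Crop0: the two brass and white valves with red levers (top px ~258,187 and ~255,247) are valve_a and valve_b. The red catch pad is in the gap at ~(343,220), with the steel peg beside it at ~(348,242). In crop1 a blue lever shows inside the locker. Next I measure the gap and plan the opening.

```bash
cat >> h.py <<'E'
def frame2(o,deg):
    a=np.radians(deg);c,s=np.cos(a),np.sin(a)
    return np.array([[c,-s,0,o[0]],[s,c,0,o[1]],[0,0,1,0],[0,0,0,1.]])
L=frame2((.5246,-.2519),-6.36)
C=frame2((.4455,.3156),-3.5)
def W(F,p): return (F@np.r_[p,1.])[:3]
def I(F,P): return (np.atleast_2d(P)-F[:3,3])@F[:3,:3]
def down(zdir):
    """tool y down, tool z along horizontal world dir"""
    z=np.r_[zdir[:2],0.];z/=np.linalg.norm(z);y=np.array([0,0,-1.]);x=np.cross(y,z)
    return np.c_[x,y,z]
def best(p,R):
    """choose between half turns by joint travel"""
    q0=np.array(env.sense()['joint_positions']);out=[]
    for RR in (R,R@np.diag([-1,1,-1.])):
        q=solver.inverse_kinematics(p,RR)
        if q is not None: out.append((abs(np.array(q)-q0).max(),RR,q))
    out.sort(key=lambda t:t[0]); return out
def st(msg=''):
    s=env.sense();print(msg,'t%.1f'%s['t'],'p',np.round(s['ee_pos'],4),'F',np.round(s['wrist_force'],1),'w %.4f'%s['gripper_width'],flush=True);return s
E
python3 - <<'E'
from meas import *
im,P=cloud('top','top0.png')
Q=I(L,P.reshape(-1,3)).reshape(P.shape)
hs=cv2.cvtColor(np.ascontiguousarray(im),cv2.COLOR_RGB2HSV)
red=((hs[...,0]<8)|(hs[...,0]>172))&(hs[...,1]>140)&(abs(Q[...,2]-.122)<.012)&(abs(Q[...,0])<.09)&(abs(Q[...,1]-.1)<.06)
R=Q[red];print('pad',len(R),np.percentile(R,[3,50,97],axis=0).round(4))
yel=(abs(hs[...,0].astype(int)-23)<6)&(hs[...,1]>150)&(abs(Q[...,2]-.14)<.007)&(abs(Q[...,0]-.0)<.05)
ys=np.sort(Q[...,1][yel]); ys=ys[(ys>.02)&(ys<.2)]
print(np.histogram(ys,bins=np.arange(.02,.2,.006)))
print(np.median(Q[...,2][yel]))
for x in(-.03,-.02,-.01):
  for z in (.2,.109):
    p=W(L,[x,.11,z]); print(x,z,p,[ (round(a,2),np.round(q,2)) for a,_,q in best(p,down(L[:3,0]))])
    p=W(L,[x,-.1,z]); print('  end',[ (round(a,2),np.round(q,2)) for a,_,q in best(p,down(L[:3,0]))])
E
```

```text
pad 468 [[-0.0667  0.0955  0.1182]
 [-0.0299  0.1136  0.1217]
 [ 0.007   0.1314  0.1257]]
(array([87, 94, 95, 98, 91, 70,  0,  0, 80, 95, 94, 92, 23,  0,  0,  0,  0,
        0,  0,  7, 94, 96, 96, 95, 93, 96, 97, 42,  0,  0]), array([0.02 , 0.026, 0.032, 0.038, 0.044, 0.05 , 0.056, 0.062, 0.068,
       0.074, 0.08 , 0.086, 0.092, 0.098, 0.104, 0.11 , 0.116, 0.122,
       0.128, 0.134, 0.14 , 0.146, 0.152, 0.158, 0.164, 0.17 , 0.176,
       0.182, 0.188, 0.194, 0.2  ]))
0.13971486784686693
-0.03 0.2 [ 0.5069699  -0.13925374  0.2       ] [(np.float64(0.54), array([ 0.63,  0.33, -0.52,  1.89,  0.2 ,  0.97, -0.08])), (np.float64(2.33), array([-0.78,  0.62,  1.36,  1.97, -0.68,  1.13, -2.38]))]
  end [(np.float64(0.38), array([ 0.83,  0.42, -0.34,  1.74,  0.16,  1.01,  0.32])), (np.float64(2.52), array([ 0.36,  0.39,  0.26,  1.77, -0.12,  0.99, -2.58]))]
-0.03 0.109 [ 0.5069699  -0.13925374  0.109     ] [(np.float64(0.57), array([ 0.6 ,  0.46, -0.49,  1.97,  0.3 ,  0.79, -0.17])), (np.float64(2.11), array([-0.72,  0.85,  1.34,  2.04, -0.96,  1.1 , -2.16]))]
  end [(np.float64(0.36), array
[... 907 characters left out ...]
.2       ] [(np.float64(0.55), array([ 0.62,  0.36, -0.52,  1.85,  0.21,  0.98, -0.1 ])), (np.float64(2.31), array([-0.75,  0.67,  1.36,  1.93, -0.72,  1.16, -2.37]))]
  end [(np.float64(0.36), array([ 0.81,  0.45, -0.34,  1.69,  0.17,  1.03,  0.3 ])), (np.float64(2.53), array([ 0.35,  0.42,  0.27,  1.73, -0.13,  1.01, -2.59]))]
-0.01 0.109 [ 0.52684681 -0.14146924  0.109     ] [(np.float64(0.57), array([ 0.6 ,  0.49, -0.5 ,  1.92,  0.31,  0.81, -0.18])), (np.float64(2.12), array([-0.7 ,  0.89,  1.34,  2.  , -0.98,  1.14, -2.17]))]
  end [(np.float64(0.38), array([ 0.79,  0.56, -0.31,  1.76,  0.22,  0.86,  0.27])), (np.float64(2.47), array([ 0.33,  0.54,  0.3 ,  1.79, -0.2 ,  0.84, -2.53]))]
```

```bash
python3 - <<'E'
from h import *
effector.grasp(10)
R=best(W(L,[-.028,.115,.25]),down(L[:3,0]))[0][1]
env.reach(W(L,[-.028,.115,.25]),R); st('above')
env.movel(W(L,[-.028,.115,.135])); s0=st('in gap')
for z in (.124,.118,.113,.109,.1065):
    env.movel(W(L,[-.028,.115,z]),rate=.05); s=st('z%.3f'%z)
snap('top','press.png');snap('scene','press_s.png')
E
```

```text
above t4.7 p [ 0.5093 -0.1361  0.2498] F [-0.6 -0.1  0.2] w 0.0004
in gap t5.7 p [ 0.5102 -0.1346  0.1357] F [0.2 0.  0.8] w 0.0006
z0.124 t6.0 p [ 0.5094 -0.1345  0.1239] F [ 0.1 -0.1 -0.2] w 0.0005
z0.118 t6.3 p [ 0.5102 -0.1346  0.1184] F [0.1 0.7 3.7] w 0.0006
z0.113 t6.5 p [ 0.5103 -0.1346  0.1136] F [-0.4  0.   6.3] w 0.0002
z0.109 t6.8 p [ 0.5103 -0.1346  0.1098] F [1.  0.4 7.8] w 0.0004
z0.106 t7.0 p [ 0.5102 -0.1346  0.1074] F [-0.  -0.3  8.3] w 0.0001
```

The spring force reads 8.3 N at about 14.5 mm, so the catch is free. Pulling now.

```bash
python3 - <<'E'
from h import *
for y in (.1,.075,.05,.0,-.05,-.09,-.102):
    env.movel(W(L,[-.028,y,.1065]),rate=.08); s=st('y%.3f'%y)
    print('   own',I(L,s['ee_pos']).round(4), 'Fy',I(np.vstack([np.c_[L[:3,:3],[0,0,0]],[0,0,0,1]]),s['wrist_force']).round(1))
    if np.linalg.norm(s['wrist_force'])>30: break
snap('top','open.png')
E
```

```text
y0.100 t7.5 p [ 0.5085 -0.1504  0.1075] F [-0.4 -1.3  7.4] w 0.0002
   own [[-0.0272  0.0991  0.1075]] Fy [[-0.2 -1.3  7.4]]
y0.075 t7.9 p [ 0.5057 -0.1753  0.1075] F [-1.  -1.1  7.2] w -0.0000
   own [[-0.0272  0.074   0.1075]] Fy [[-0.8 -1.2  7.2]]
y0.050 t8.4 p [ 0.503  -0.2002  0.1076] F [-0.  -2.4  7.6] w 0.0008
   own [[-0.0272  0.049   0.1076]] Fy [[ 0.3 -2.4  7.6]]
y0.000 t9.2 p [ 0.4975 -0.2498  0.1076] F [-0.8 -1.7  7.5] w 0.0009
   own [[-0.0272 -0.001   0.1076]] Fy [[-0.6 -1.8  7.5]]
y-0.050 t9.9 p [ 0.4919 -0.2996  0.1077] F [-0.7 -1.6  7.8] w -0.0001
   own [[-0.0272 -0.051   0.1077]] Fy [[-0.5 -1.7  7.8]]
y-0.090 t10.6 p [ 0.4875 -0.3395  0.1078] F [-0.8 -0.9  7.8] w 0.0006
   own [[-0.0272 -0.0911  0.1078]] Fy [[-0.7 -1.   7.8]]
y-0.102 t10.9 p [ 0.4861 -0.3504  0.1076] F [-0.7 -0.   7.8] w 0.0003
   own [[-0.0273 -0.1021  0.1076]] Fy [[-0.7 -0.1  7.8]]
```

View pics/open.png

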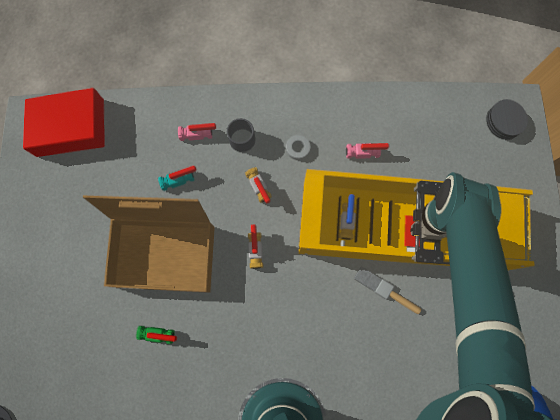

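The top picture shows the door far back, one blue-levered valve in the lane at px (350,212), and the other lane (~382,222) apparently empty. I'll lift and look again.

```bash
python3 - <<'E'
from h import *
env.movel(W(L,[-.028,-.101,.24]),rate=.2); st('up')
effector.release()
env.reach(W(L,[0.0,.3,.3]),best(W(L,[0,.3,.3]),down(L[:3,1]))[0][1])
snap('top','open2.png');snap('scene','open2_s.png')
from meas import *
for cam,fn in(('top','open2.png'),('scene','open2_s.png')):
    m,P=valve_pose(cam,fn,W(L,[0,.06,0])[:2],'blue',(.06,.11),.12);Q=P[m]
    Ql=I(L,Q);c=cv2.minAreaRect(Ql[:,:2].astype(np.float32)*1000);print(cam,m.sum(),c,np.percentile(Ql,[5,50,95],axis=0).round(3))
    m,P=valve_pose(cam,fn,W(L,[0,-.03,0])[:2],'blue',(.0,.11),.06);print('other lane',m.sum())
    for n in ('valve_c','door_edge','lid_edge'): print(n,[(np.round(r['at'],3).tolist(),round(r['score'],2)) for r in tip_of(cam,n)])
    print('door',[I(L,r['at']).round(3) for r in tip_of(cam,'door_edge')])
    for xy in ((.456,.065),(.637,.053)):
        m,P=valve_pose(cam,fn,xy); Q=P[m]
        print(cam,m.sum(),cv2.minAreaRect(Q[:,:2].astype(np.float32)*1000))
a=cv2.imread('pics/open2.png');cv2.imwrite('pics/crop2.png',cv2.resize(a[160:280,295:465],None,fx=4,fy=4))
E
```

```text
up t11.8 p [ 0.4845 -0.3488  0.2384] F [-0.4  0.3  0.3] w 0.0003
top 136 ((18.79116439819336, 60.71675109863281), (11.764636993408203, 73.03221130371094), 88.46172332763672) [[-0.015  0.056  0.08 ]
 [ 0.017  0.062  0.09 ]
 [ 0.051  0.067  0.095]]
other lane 0
valve_c [([0.728, -0.248, 0.001], 0.91), ([0.8, 0.237, 0.002], 0.89), ([0.66, 0.282, -0.002], 0.81), ([0.456, 0.066, 0.002], 0.78), ([0.54, -0.109, 0.135], 0.69), ([0.242, 0.336, -0.001], 0.61), ([0.523, -0.187, 0.03], 0.58)]
door_edge [([0.513, -0.366, 0.141], 0.9), ([0.523, -0.188, 0.032], 0.61)]
lid_edge [([0.554, 0.313, 0.257], 0.8)]
door [array([[ 0.001, -0.115,  0.141]]), array([[-0.009,  0.064,  0.032]])]
top 138 ((481.46771240234375, 60.486202239990234), (73.46897888183594, 13.428888320922852), 0.9039919972419739)
top 0 ((0.0, 0.0), (0.0, 0.0), 0.0)
scene 51 ((13.863906860351562, 63.682743072509766), (15.706117630004883, 65.07054138183594), 84.4653549194336) [[-0.014  0.059  0.091]
 [ 0.018  0.065  0.094]
 [ 0.042  0.071  0.097]]
other lane 6
valve_c [([0.455, 0.061, 0.002], 0.98), ([0.661, 0.282, -0.0], 0.9), ([0.805, 0.23, -0.003], 0.78), ([0.74, -0.252, 0.003], 0.71), ([0.641, 0.052, -0.007], 0.64), ([0.529, -0.189, 0.03], 0.56), ([0.238, 0.332, -0.006], 0.55), ([0.55, 0.31, 0.257], 0.47)]
door_edge [([0.513, -0.371, 0.137], 0.82), ([0.78, 0.098, -0.002], 0.61), ([0.55, 0.308, 0.254], 0.49)]
lid_edge [([0.552, 0.309, 0.254], 0.71)]
door [array([[ 0.002, -0.12 ,  0.137]]), array([[ 0.215,  0.376, -0.002]]), array([[-0.036,  0.559,  0.254]])]
scene 142 ((484.1212463378906, 65.22381591796875), (78.77342987060547, 15.802940368652344), 2.0939626693725586)
scene 132 ((619.6239013671875, 43.43565368652344), (74.39013671875, 13.779787063598633), 25.766616821289062)
```

View pics/crop2.png

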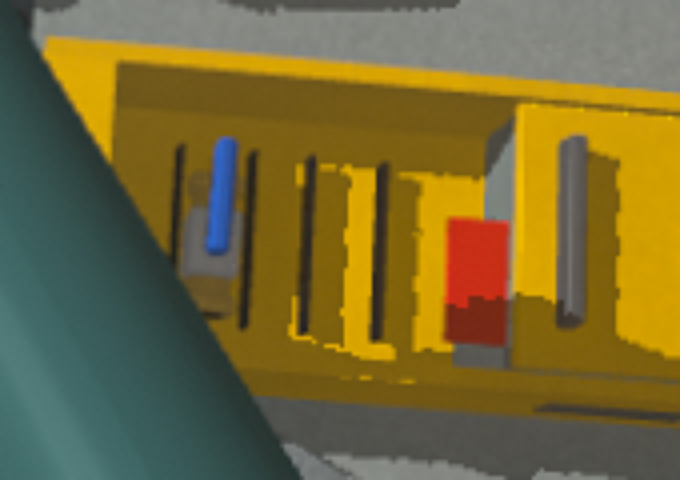

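The other lane is empty, so there are three valves: two red on the bench and one blue in the locker. I pick the locker valve first, keeping the door position (~0.255) as it is.

```bash
cat >> h.py <<'E'
H=.0405
def gvec(v): return np.r_[v,0.]
def pick(o,d,z0,R=None,zup=.25,squeeze=40,place_p=None,place_d=None):
    """o: origin xy, d: lever dir xy, z0: floor height"""
    d=np.array(d)/np.linalg.norm(d); n=np.array([-d[1],d[0]])
    g=np.array(o)+.004*d
    cand=[]
    for sgn in (1,-1):
        Rp=down(sgn*n)
        pd=np.array(place_d)/np.linalg.norm(place_d); Rl=down(sgn*np.array([-pd[1],pd[0]]))
        q=solver.inverse_kinematics(np.r_[g,z0+H],Rp); q2=solver.inverse_kinematics(np.r_[g,zup],Rp); q3=solver.inverse_kinematics(place_p,Rl)
        if q is None or q2 is None or q3 is None: continue
        q0=np.array(env.sense()['joint_positions'])
        cand.append((abs(np.array(q2)-q0).max()+abs(np.array(q3)-np.array(q2)).max(),Rp,Rl,sgn))
    cand.sort(key=lambda t:t[0]); print('cand',[(round(c[0],2),c[3]) for c in cand])
    Rp,Rl=cand[0][1:3]
    env.reach(np.r_[g,zup],Rp); s=st('above')
    env.movel(np.r_[g,z0+H+.03],Rp,rate=.2)
    env.movel(np.r_[g,z0+H],Rp,rate=.08); st('at')
    effector.grasp(squeeze); st('gripped')
    env.movel(np.r_[g,z0+H+.04],Rp,rate=.1); st('lifted 4cm')
    env.movel(np.r_[g,zup],Rp,rate=.2); st('up')
    return Rl
def cplace(x,y,dx): # carton coords of grip point for valve origin x,y
    return x+.004*dx,y
E
python3 - <<'E'
from h import *
pl=lambda z:W(C,[.015+.004,-.060,z])
Rl=pick(W(L,[-.0085,.062,0])[:2],L[:2,0],.03,zup=.28,place_p=pl(.38),place_d=C[:2,0])
np.save('Rl.npy',Rl)
snap('scene','lift1.png');snap('top','lift1_t.png')
E
```

```text
cand [(np.float64(1.17), 1), (np.float64(3.32), -1)]
above t16.1 p [ 0.5276 -0.1879  0.2804] F [-0.5  0.   0.1] w 0.0917
at t17.7 p [ 0.5268 -0.1896  0.07  ] F [ 0.9  0.  -0.2] w 0.0919
gripped t18.8 p [ 0.527  -0.1896  0.0704] F [-0.   0.6 -0.9] w 0.0139
lifted 4cm t19.4 p [ 0.5268 -0.1901  0.1107] F [ 0.1 -0.2 -3.6] w 0.0136
up t20.4 p [ 0.5261 -0.1897  0.2787] F [-1.4  1.  -3.5] w 0.0139
```

View pics/lift1.png

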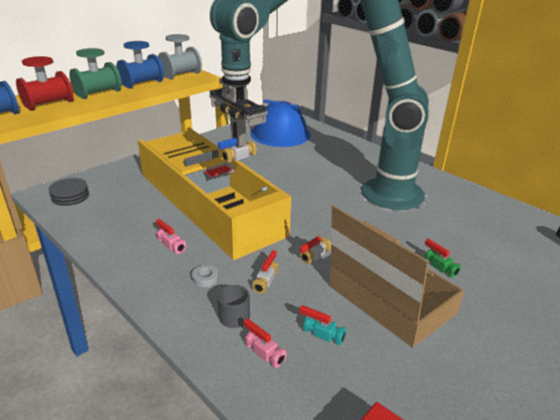

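The blue-levered valve hangs level in the gripper at scene px (238,150); the wrist shows ~3.5 N and the width is 13.9 mm. Moving to the carton.

```bash
cat >> h.py <<'E'
def place(pl,Rl,zhi=.38):
    env.reach(pl(zhi),Rl); s=st('above carton')
    f0=s['wrist_force'][2]
    if s['gripper_width']<.010: print('LOST?'); return False
    env.movel(pl(.12),Rl,rate=.2)
    z=.12
    env.movel(pl(.062),Rl,rate=.1); st()
    for z in (.056,.052,.049,.0465):
        env.movel(pl(z),Rl,rate=.04); s=st('z')
        if s['wrist_force'][2]-f0>6: print('contact at',z); break
    effector.release(); st('released')
    env.movel(pl(.12),Rl,rate=.15); env.movel(pl(.33),Rl,rate=.3); st('out')
    return True
E
python3 - <<'E'
from h import *
pl=lambda z:W(C,[.015+.004,-.060,z])
print(place(pl,np.load('Rl.npy')))
env.reach(W(C,[.019,.02,.33]) if 0 else np.array([.45,-.2,.35]),down(L[:3,1]))
snap('top','pl1.png');snap('scene','pl1_s.png'); st()
from meas import *
for cam,fn in(('top','pl1.png'),('scene','pl1_s.png')):
    m,P=valve_pose(cam,fn,(.45,.31),'blue',(.03,.09),.2);Ql=I(C,P[m]);print(cam,m.sum(),cv2.minAreaRect(Ql[:,:2].astype(np.float32)*1000) if m.sum() else '')
    for xy in ((.456,.065),(.637,.053)):
        m,P=valve_pose(cam,fn,xy); Q=P[m]
        print(cam,m.sum(),cv2.minAreaRect(Q[:,:2].astype(np.float32)*1000) if m.sum() else '')
E
```

```text
above carton t22.2 p [0.4616 0.2533 0.3795] F [-0.5  0.  -3.6] w 0.0138
 t24.4 p [0.4608 0.255  0.0621] F [ 0.6  0.3 -3.5] w 0.0137
z t24.6 p [0.4608 0.2544 0.056 ] F [-0.3  0.3 -3.4] w 0.0139
z t24.9 p [0.4607 0.2544 0.0518] F [-0.9 -0.2 -4.6] w 0.0138
z t25.1 p [0.4607 0.2544 0.0488] F [-1.4 -0.7 -3.9] w 0.0135
z t25.4 p [0.4607 0.2545 0.0464] F [ 0.1 -0.3 -4.1] w 0.0136
released t26.6 p [0.4608 0.2545 0.0465] F [ 0.  -0.8 -0.7] w 0.0918
out t28.1 p [0.4603 0.2537 0.3282] F [ 0.4 -0.1  0.1] w 0.0918
True
 t29.9 p [ 0.4504 -0.1988  0.3499] F [ 0.3 -0.   0.2] w 0.0920
top 146 ((42.703704833984375, -59.77705764770508), (74.32593536376953, 19.002798080444336), 0.4804094731807709)
top 135 ((481.4665832519531, 60.13410949707031), (73.07080841064453, 13.05764102935791), 2.1135120391845703)
top 137 ((614.4744873046875, 37.42639923095703), (74.89569091796875, 12.87807559967041), 26.996999740600586)
scene 0 
scene 143 ((483.92626953125, 64.53956604003906), (81.60027313232422, 16.716421127319336), 3.834850311279297)
scene 132 ((618.6123657226562, 43.28303527832031), (79.27725982666016, 13.1011323928833), 25.9113826751709)
```

View pics/pl1.png

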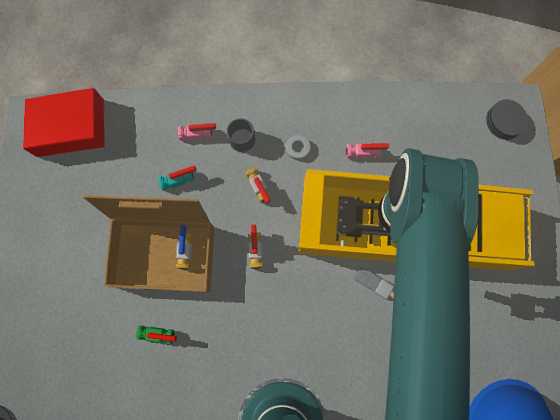

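The blue valve lies in the carton at top px (182,245), in carton coordinates x≈16 mm, y≈-60 mm. The bench valves haven't moved. Next is the one at (255,247).

```bash
python3 - <<'E'
from h import *
pl=lambda z:W(C,[.015+.004,.060,z])
d=np.array([np.cos(.026),np.sin(.026)])
Rl=pick(np.array([.482,.062])-.0265*d,d,0,zup=.28,place_p=pl(.38),place_d=C[:2,0])
if st()['gripper_width']>.010: print(place(pl,Rl))
env.reach(np.array([.45,-.2,.35]),down(L[:3,1]))
snap('top','pl2.png');snap('scene','pl2_s.png'); st()
from meas import *
for cam,fn in(('top','pl2.png'),('scene','pl2_s.png')):
    m,P=valve_pose(cam,fn,W(C,[.04,.06,0])[:2],'red',(.03,.09),.09);Ql=I(C,P[m]);print(cam,m.sum(),cv2.minAreaRect(Ql[:,:2].astype(np.float32)*1000) if m.sum() else '')
    for xy in ((.637,.053),):
        m,P=valve_pose(cam,fn,xy); Q=P[m]
        print(cam,m.sum(),cv2.minAreaRect(Q[:,:2].astype(np.float32)*1000) if m.sum() else '')
E
```

```text
cand [(np.float64(1.36), 1), (np.float64(4.29), -1)]
above t30.9 p [0.4601 0.0602 0.2801] F [ 1.  -0.3 -0.1] w 0.0921
at t32.6 p [0.4594 0.0616 0.0404] F [ 0.4 -0.2  0.2] w 0.0918
gripped t33.8 p [0.4595 0.0614 0.0405] F [-0.   0.9  0.2] w 0.0136
lifted 4cm t34.4 p [0.4593 0.061  0.0803] F [ 0.5 -0.8 -2.2] w 0.0136
up t35.5 p [0.4587 0.0611 0.2789] F [-1.1 -0.1 -3.5] w 0.0141
 t35.5 p [0.4587 0.0611 0.2789] F [-1.1 -0.1 -3.5] w 0.0141
above carton t36.7 p [0.4689 0.373  0.3791] F [-0.8  0.  -2.7] w 0.0136
 t38.9 p [0.4681 0.3748 0.0621] F [-0.3  0.3 -3.5] w 0.0136
z t39.2 p [0.4681 0.3742 0.056 ] F [-0.  -0.1 -2.7] w 0.0135
z t39.5 p [0.468  0.3742 0.0518] F [-0.2 -0.3 -2.9] w 0.0138
z t39.7 p [0.468  0.3742 0.0488] F [ 0.5  0.3 -1.9] w 0.0135
z t40.0 p [0.468  0.3742 0.0463] F [-0.3  0.9 -2.3] w 0.0138
released t41.2 p [0.4682 0.3743 0.0465] F [ 0.3 -0.5 -0. ] w 0.0916
out t42.7 p [0.4677 0.3734 0.3279] F [-0.2 -0.3  0.2] w 0.0919
True
 t44.8 p [ 0.4504 -0.1991  0.3501] F [0.  0.4 0.8] w 0.0919
top 177 ((46.171138763427734, 55.99610137939453), (16.807510375976562, 75.48661041259766), 89.01315307617188)
top 136 ((614.3735961914062, 36.86553192138672), (74.81205749511719, 12.880874633789062), 25.94593048095703)
scene 0 
scene 132 ((620.119140625, 43.3616943359375), (77.6097412109375, 14.867460250854492), 26.075180053710938)
```

View pics/pl2.png

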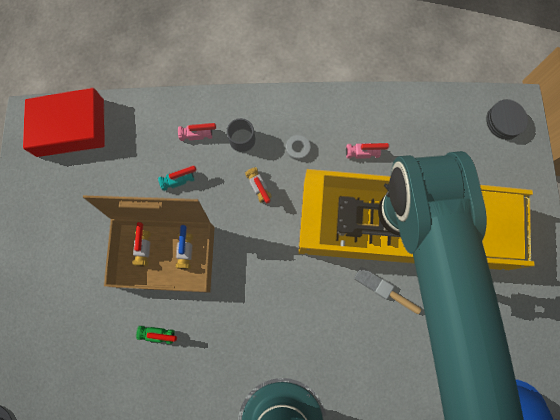

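Both sit in the carton, at px (139,245) and (182,245). Next is the last valve, at (258,187), which goes in the middle pointing the other way.

```bash
python3 - <<'E'
from h import *
pl=lambda z:W(C,[-.015-.004,-.002,z])
a=np.radians(26.1);d=-np.array([np.cos(a),np.sin(a)])
Rl=pick(np.array([.617,.0405])-.0265*d,d,0,zup=.28,place_p=pl(.38),place_d=-C[:2,0])
if st()['gripper_width']>.010: print(place(pl,Rl))
env.reach(np.array([.45,-.2,.35]),down(L[:3,1]))
snap('top','pl3.png');snap('scene','pl3_s.png'); st()
from meas import *
m,P=valve_pose('top','pl3.png',W(C,[-.04,0,0])[:2],'red',(.03,.09),.05);Ql=I(C,P[m]);print(m.sum(),cv2.minAreaRect(Ql[:,:2].astype(np.float32)*1000) if m.sum() else '')
a=cv2.imread('pics/pl3.png');cv2.imwrite('pics/crop3.png',cv2.resize(a[180:300,75:225],None,fx=5,fy=5))
E
```

```text
cand [(np.float64(1.8), -1), (np.float64(5.05), 1)]
above t46.1 p [0.6374 0.0491 0.2802] F [-0.2 -0.  -0.3] w 0.0921
at t47.8 p [0.6369 0.0506 0.04  ] F [-0.1 -0.4  0.8] w 0.0916
gripped t48.9 p [0.6373 0.0502 0.0404] F [-0.4 -0.5  0.3] w 0.0140
lifted 4cm t49.5 p [0.6373 0.0502 0.081 ] F [ 0.  -0.6 -4.4] w 0.0137
up t50.6 p [0.6366 0.05   0.2785] F [-1.  -0.3 -4.7] w 0.0138
 t50.6 p [0.6366 0.05   0.2785] F [-1.  -0.3 -4.7] w 0.0138
above carton t52.0 p [0.4275 0.3137 0.3794] F [ 0.5 -0.6 -4.5] w 0.0140
 t54.1 p [0.4265 0.3148 0.0618] F [ 1.9 -0.3 -3.8] w 0.0140
z t54.5 p [0.4271 0.3153 0.0564] F [ 3.6 -0.7  0.8] w 0.0136
z t54.7 p [0.4271 0.3158 0.053 ] F [ 1.6 -0.6  7. ] w 0.0131
contact at 0.052
released t55.9 p [0.4264 0.3148 0.052 ] F [ 0.3  0.1 -0.3] w 0.0919
out t57.4 p [0.426  0.3138 0.3281] F [ 0.6  0.  -0.3] w 0.0918
True
 t59.3 p [ 0.4504 -0.1988  0.3501] F [-0.8  0.1 -0.4] w 0.0917
170 ((-41.9867057800293, 1.2146358489990234), (73.47657012939453, 24.37899398803711), 1.6606367826461792)
```

View pics/crop3.png

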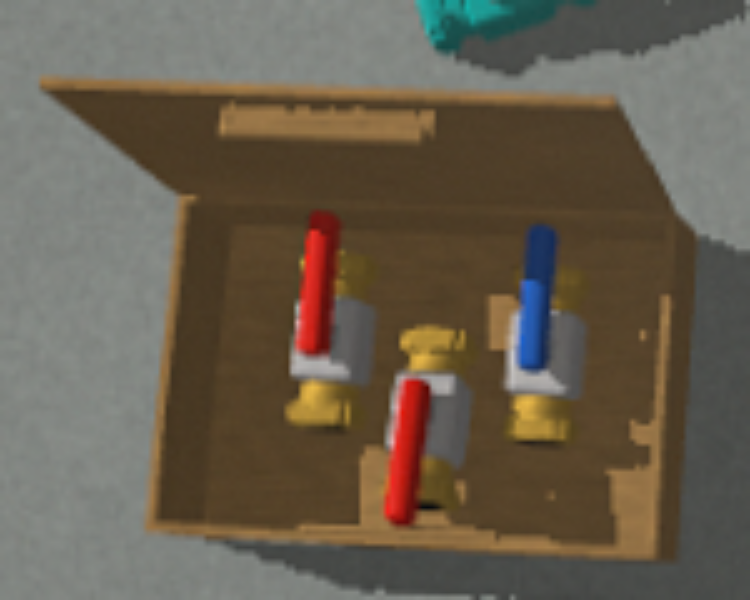

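All three appear to be in the carton. The third made contact early, so I check its height and tilt.

```bash
python3 - <<'E'
from meas import *
im,P=cloud('top','pl3.png');Q=I(C,P.reshape(-1,3)).reshape(P.shape)
for nm,xy,col in(('mid',W(C,[-.04,0,0])[:2],'red'),('left',W(C,[.04,.06,0])[:2],'red'),('right',W(C,[.04,-.06,0])[:2],'blue')):
    m,_=valve_pose('top','pl3.png',xy,col,(.03,.11),.06);q=Q[m]
    q=q[np.argsort(q[:,0])]
    for k in np.array_split(q,4): print(nm,k.mean(0).round(4), end=' ')
    print()
for cam in('top','scene'):
    print([(I(C,r['at']).round(3).tolist(),round(r['score'],2)) for r in tip_of(cam,'valve_a') if abs(I(C,r['at'])[0][:2]).max()<.14])
E
```

```text
mid [-0.0703 -0.0045  0.0816] mid [-0.0521 -0.0048  0.0786] mid [-0.033  -0.0048  0.0739] mid [-0.0141 -0.0048  0.0707] 
left [0.0179 0.0548 0.0642] left [0.0369 0.055  0.0635] left [0.0557 0.0546 0.0654] left [0.0746 0.0545 0.064 ] 
right [ 0.014  -0.0636  0.0655] right [ 0.0326 -0.0634  0.0629] right [ 0.0511 -0.0636  0.0647] right [ 0.0701 -0.0644  0.0632] 
[([[0.017, 0.058, 0.006]], 0.73), ([[-0.026, -0.002, 0.015]], 0.59), ([[0.017, -0.061, 0.006]], 0.57)]
[]
```

```bash
python3 - <<'E'
import cv2
a=cv2.imread('pics/pl3_s.png');cv2.imwrite('pics/crop4.png',cv2.resize(a[190:350,310:480],None,fx=4,fy=3.6))
E
```

```text
(no output)
```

View pics/crop4.png

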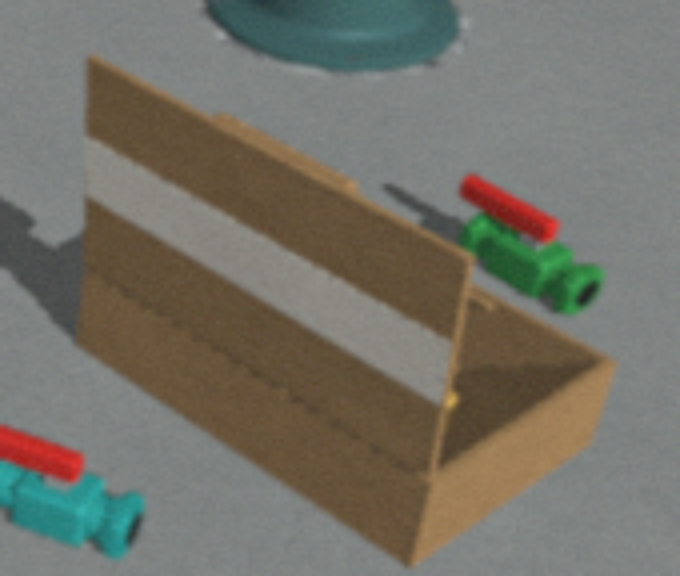

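The middle valve is tilted by about 11°. Its lever tip, at carton x≈-80, is caught on the rim bead, where the lid's tab also comes down. I'll regrip it further along the lever and shift it about 20 mm towards +x.

```bash
cat > fix.py <<'E'
from h import *
from meas import *
R=best(W(C,[-.0355,-.0045,.33]),down(C[:3,1]))[0][1]
env.reach(W(C,[-.0355,-.0045,.33]),R)
env.movel(W(C,[-.0355,-.0045,.09]),rate=.2)
env.movel(W(C,[-.0355,-.0045,.058]),rate=.06); st('at')
effector.grasp(40); st('grip')
env.movel(W(C,[-.0355,-.0045,.08]),rate=.08); st('lift')
env.movel(W(C,[-.0145,-.0045,.08]),rate=.08); s=st('shift'); f0=s['wrist_force'][2]
for z in (.066,.062,.058,.054,.051,.0485):
    env.movel(W(C,[-.0145,-.0045,z]),rate=.05); s=st('z%.4f'%z)
    if s['wrist_force'][2]-f0>14: break
effector.release(); st('rel')
env.movel(W(C,[-.0145,-.0045,.12]),rate=.1)
env.movel(W(C,[-.0145,-.0045,.33]),rate=.3)
env.reach(np.array([.45,-.2,.35]),down(L[:3,1]))
E
cat > chk.py <<'E'
import sys
from meas import *
fn=sys.argv[1]; snap('top',fn)
im,P=cloud('top',fn);Q=I(C,P.reshape(-1,3)).reshape(P.shape)
for nm,xy,col in(('mid',W(C,[-.03,0,0])[:2],'red'),('left',W(C,[.04,.06,0])[:2],'red'),('right',W(C,[.04,-.06,0])[:2],'blue')):
    m,_=valve_pose('top',fn,xy,col,(.03,.11),.045);q=Q[m]
    q=q[np.argsort(q[:,0])]
    for k in np.array_split(q,4): print(nm,k.mean(0).round(4), end=' ')
    print(q[:,0].min().round(4),q[:,0].max().round(4))
a=cv2.imread('pics/'+fn);cv2.imwrite('pics/c_'+fn,cv2.resize(a[180:300,75:225],None,fx=5,fy=5))
st()
E
python3 fix.py && python3 chk.py pl4.png
```

```text
at t63.3 p [0.4096 0.3135 0.0579] F [ 0.1 -0.2 -0.3] w 0.0921
grip t64.5 p [0.4098 0.3133 0.0579] F [ 1.7  1.3 -2.2] w 0.0134
lift t64.9 p [0.4097 0.3133 0.0805] F [ 0.3 -0.5 -3.9] w 0.0142
shift t65.3 p [0.4311 0.3118 0.0796] F [ 0.  -0.2 -4.7] w 0.0135
z0.0660 t65.8 p [0.4303 0.3119 0.0656] F [-1.   0.3 -4.4] w 0.0139
z0.0620 t66.0 p [0.4306 0.3119 0.0618] F [ 0.5 -0.4 -3.9] w 0.0139
z0.0580 t66.2 p [0.4309 0.3122 0.058 ] F [-0.2 -0.4 -3.5] w 0.0134
z0.0540 t66.5 p [0.4293 0.313  0.0548] F [-4.7 -0.2  5.7] w 0.0140
z0.0510 t66.8 p [0.4275 0.3133 0.0521] F [-10.   -1.6  12.3] w 0.0137
rel t68.0 p [0.4307 0.312  0.051 ] F [ 0.2 -0.5  0.1] w 0.0919
mid [-0.0561 -0.0066  0.0632] mid [-0.0368 -0.0064  0.0631] mid [-0.0188 -0.0075  0.0643] mid [-0.0001 -0.0071  0.0637] -0.0651 0.009
left [0.0178 0.0545 0.0648] left [0.0366 0.0547 0.0643] left [0.0553 0.0551 0.0649] left [0.0744 0.0544 0.0638] 0.0084 0.084
right [ 0.0149 -0.0636  0.066 ] right [ 0.0336 -0.0633  0.0623] right [ 0.0518 -0.0638  0.0642] right [ 0.0702 -0.0644  0.0643] 0.0053 0.0802
 t71.6 p [ 0.4504 -0.1988  0.35  ] F [-0.9 -0.2 -0.4] w 0.0917
```

View pics/c_pl4.png

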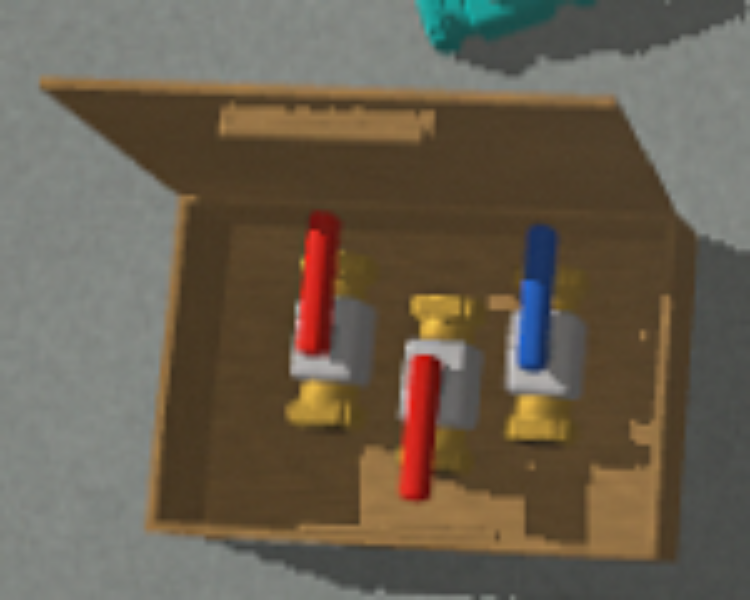

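All three valves lie flat now, with lever tops at z≈0.064 and the middle lever tip at x≈-65. Next I swing the lid shut from behind.

```bash
python3 - <<'E'
from h import *
effector.grasp(10)
p=W(C,[.165,0,.40])
R=best(p,down(C[:3,1]))[0][1]
env.reach(p,R)
env.movel(W(C,[.165,0,.215]),rate=.2); st('behind')
for x in (.13,.10,.07,.04,.02):
    env.movel(W(C,[x,0,.215]),rate=.1); st('x%.2f'%x)
env.movel(W(C,[.02,0,.33]),rate=.2)
env.pause(2.5)
snap('scene','lid1.png');snap('top','lid1_t.png');st()
E
```

```text
behind t75.9 p [0.6107 0.306  0.2165] F [0.  0.1 0.8] w 0.0001
x0.13 t76.4 p [0.5759 0.3076 0.2158] F [ 0.9 -0.2  0.3] w 0.0003
x0.10 t76.8 p [0.5459 0.3094 0.2151] F [-0.3 -0.  -0. ] w 0.0006
x0.07 t77.3 p [0.5157 0.3113 0.2151] F [ 0.6 -0.1 -0.7] w 0.0006
x0.04 t77.8 p [0.4858 0.3131 0.2152] F [-0.2 -0.4  0. ] w 0.0004
x0.02 t78.1 p [0.4656 0.3144 0.2151] F [-0.6  0.5 -1.1] w 0.0007
 t81.4 p [0.4655 0.3144 0.33  ] F [ 0.2  0.4 -0.7] w 0.0005
```

View pics/lid1.png

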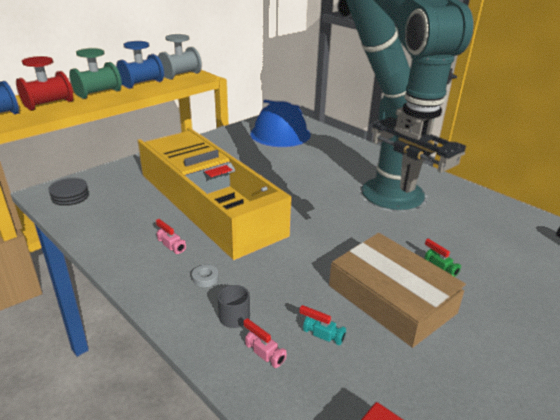

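The lid has sunk onto its tab. Now I press the free edge.

```bash
python3 - <<'E'
from h import *
x=-.076
env.movel(W(C,[x,0,.33]),rate=.25)
env.movel(W(C,[x,0,.115]),rate=.2); st('above edge')
z=.105
while z>.070:
    env.movel(W(C,[x,0,z]),rate=.04); s=st('z%.3f'%z)
    if s['wrist_force'][2]>20: break
    z-=.003
env.pause(.3); st()
env.movel(W(C,[x,0,.14]),rate=.2)
env.movel(W(C,[x,0,.33]),rate=.3)
snap('top','lid2.png'); snap('scene','lid2s.png')
from meas import *
for cam,fn in (('scene','lid2s.png'),('scene','lid1.png'),('top','lid2.png')):
    im,P=cloud(cam,fn);Q=I(C,P.reshape(-1,3)); k=(abs(Q[:,0])<.085)&(abs(Q[:,1])<.125)&(Q[:,2]>.05)&(Q[:,2]<.12); q=Q[k]
    A=np.c_[q[:,0],q[:,1],np.ones(len(q))];c=np.linalg.lstsq(A,q[:,2],rcond=None)[0]
    print(fn,k.sum(),'slope x,y',c.round(4), 'z at edge',(c[2]-.09*c[0]).round(4))
print([(np.round(I(C,r['at']),3).tolist(),round(r['score'],2)) for r in tip_of('scene','lid_edge')])
E
```

```text
above edge t83.2 p [0.3701 0.3209 0.1158] F [ 0.5  0.4 -0.1] w 0.0009
z0.105 t83.6 p [0.3696 0.3201 0.1049] F [-0.8  0.5 -0.6] w 0.0006
z0.102 t83.8 p [0.3696 0.3202 0.1019] F [ 1.1 -0.2  0. ] w 0.0004
z0.099 t84.1 p [0.3695 0.3202 0.0988] F [-0.1 -0.1 -0.4] w 0.0001
z0.096 t84.3 p [0.3698 0.3205 0.096 ] F [0.6 0.3 0.8] w 0.0004
z0.093 t84.6 p [0.3698 0.3206 0.0944] F [-2.6 -3.6 16.4] w 0.0006
z0.090 t84.8 p [0.3697 0.3207 0.0929] F [-5.8 -9.5 34.6] w 0.0000
 t85.1 p [0.3697 0.3207 0.093 ] F [-5.9 -7.5 35. ] w 0.0004
lid2s.png 4954 slope x,y [-0.0857  0.003   0.0909] z at edge 0.0986
lid1.png 4947 slope x,y [-0.0846  0.003   0.0908] z at edge 0.0984
lid2.png 5030 slope x,y [-0.0848  0.0005  0.0879] z at edge 0.0955
[([[-0.091, -0.001, 0.096]], 0.64)]
```

The lid stays at 0.085 rad under 35 N, so something blocks the tab. I'll measure the tab from the earlier picture with the lid open.

```bash
python3 - <<'E'
from meas import *
im,P=cloud('top','pl4.png');Q=I(C,P.reshape(-1,3)); 
k=(Q[:,0]>.088)&(Q[:,0]<.13)&(abs(Q[:,1])<.132)&(Q[:,2]>.09)&(Q[:,2]<.265);q=Q[k]
k2=k&(abs(Q[:,1])>.07); a=Q[k2];c=np.polyfit(a[:,2],a[:,0],1);print('lid x=f(z)',c,'theta',np.pi/2-np.arctan(-c[0]) , len(a))
th=np.pi/2+np.arctan(c[0]); 
k=(Q[:,0]>.05)&(Q[:,0]<.13)&(abs(Q[:,1])<.14)&(Q[:,2]>.09)&(Q[:,2]<.275);q=Q[k]
rel=q-np.array([.09,0,.078]); r=rel[:,2]*np.sin(th)-rel[:,0]*np.cos(th); n=rel[:,0]*np.sin(th)+rel[:,2]*np.cos(th)
# n = offset normal (outer +), r along
for lo in np.arange(.02,.2,.01):
    s=(r>=lo)&(r<lo+.01)
    cen=s&(abs(q[:,1])<.035);sid=s&(abs(q[:,1])>.07)
    print('%.2f'%lo,cen.sum(),np.percentile(n[cen],[5,50,95]).round(4) if cen.any() else '', np.median(n[sid]).round(4) if sid.any() else '')
t=(n<np.median(n)-.008)&(r>.1);print('tab',t.sum(), np.percentile(r[t],[2,50,98]).round(4),np.percentile(n[t],[2,50,98]).round(4),np.percentile(q[t,1],[2,98]).round(3))
E
```

```text
lid x=f(z) [0.09539248 0.08009161] theta 1.6659010276058293 1089
0.02 27 [-0.0032 -0.0024 -0.0016] -0.0024
0.03 32 [-0.003  -0.0022 -0.0016] -0.0023
0.04 23 [-0.0037 -0.0022 -0.0014] -0.0024
0.05 31 [-0.0033 -0.0025 -0.002 ] -0.0025
0.06 36 [-0.003  -0.0024 -0.0016] -0.0023
0.07 28 [-0.003  -0.0024 -0.0016] -0.0024
0.08 34 [-0.0031 -0.0023 -0.0013] -0.0024
0.09 33 [-0.003  -0.0023 -0.0014] -0.0024
0.10 26 [-0.003  -0.0023 -0.0018] -0.0024
0.11 2 [-0.0028 -0.0024 -0.0019] -0.0024
0.12 0  -0.0025
0.13 0  -0.003
0.14 0  -0.0032
0.15 0  -0.0031
0.16 127 [-0.0203 -0.0081 -0.0025] -0.0033
0.17 163 [-0.0201 -0.0133  0.0002] -0.0023
0.18 30 [-0.0045 -0.0014  0.0017] -0.0008
0.19 0  
tab 177 [0.1669 0.1714 0.1761] [-0.0208 -0.0169 -0.0107] [-0.051  0.043]
```

```bash
python3 - <<'E'
import cv2
a=cv2.imread('pics/lid2.png');b=cv2.imread('pics/lid2s.png')
import numpy as np
c1=cv2.resize(a[180:310,75:235],(560,455),interpolation=cv2.INTER_CUBIC)
cv2.imwrite('pics/crop5.png',c1)
cv2.imwrite('pics/crop6.png',cv2.resize(b[215:355,310:480],(680,560),interpolation=cv2.INTER_CUBIC))
E
```

```text
(no output)
```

View pics/crop5.png

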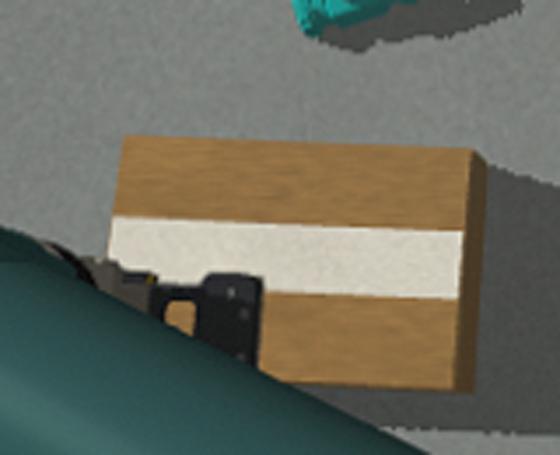

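View pics/crop6.png

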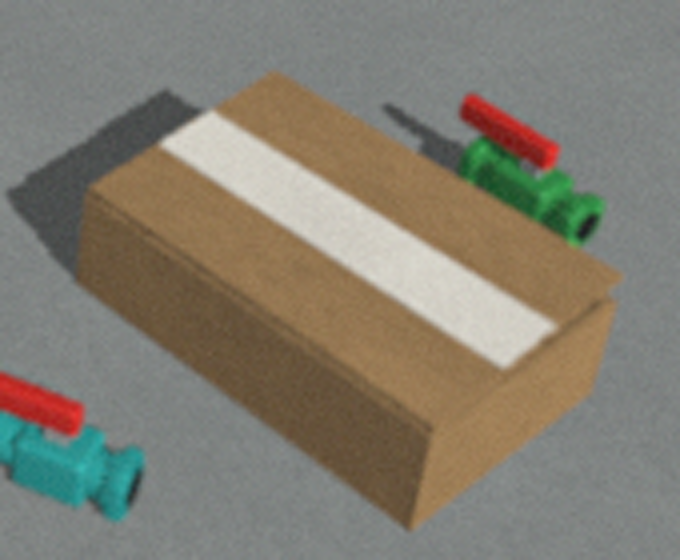

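The tab sits at lid radius ~0.166 to 0.176 and reaches down to z≈0.057 when shut. The middle lever tip, at x≈-66, should clear it by ~10 mm. I'll press again at the very edge, with smaller steps and logging.

```bash
cat > press.py <<'E'
import sys
from h import *
x,y=float(sys.argv[1]),float(sys.argv[2]); fmax=float(sys.argv[3])
p=W(C,[x,y,.16])
env.movel(W(C,[x,y,.2]),rate=.25)
env.movel(W(C,[x,y,.105]),rate=.2)
z=.099;log=[]
while z>.068:
    env.movel(W(C,[x,y,z]),rate=.03); s=env.sense();f=s['wrist_force']; log.append((round(z,4),round(s['ee_pos'][2],4),*np.round(f,1)))
    if f[2]>fmax: break
    z-=.001
env.pause(.5);s=env.sense();log.append(('hold',round(s['ee_pos'][2],4),*np.round(s['wrist_force'],1)))
for l in log: print(*l)
env.movel(W(C,[x,y,.2]),rate=.25); st()
E
python3 press.py -.083 0 28
```

```text
0.099 0.0994 0.3 -0.3 -0.2
0.098 0.098 0.3 0.5 0.4
0.097 0.097 -0.2 -0.1 0.4
0.096 0.0961 -0.7 -1.1 2.3
0.095 0.0955 -1.7 -1.9 7.3
0.094 0.095 -2.0 -3.1 12.2
0.093 0.0945 -2.9 -4.0 19.5
0.092 0.094 -3.7 -5.8 24.3
0.091 0.0935 -6.0 -7.6 30.4
hold 0.0935 -4.5 -7.8 30.4
 t91.2 p [0.3628 0.3199 0.1993] F [-0.2 -0.7  0. ] w 0.0006
```

A hard stop with no give suggests something under the lid, most likely the middle lever tip meeting the hidden part of the tab. I'll reopen the lid by lifting its free edge and move that valve further in. First I check which tilted tool poses are reachable.

```bash
python3 - <<'E'
from h import *
def tilt(hdir,ph,side):
    h=np.r_[hdir[:2],0];h/=np.linalg.norm(h); y=np.cos(ph)*h+np.sin(ph)*np.array([0,0,-1.])
    z=side*np.cross(h,[0,0,1.]);z/=np.linalg.norm(z); x=np.cross(y,z); return np.c_[x,y,z]
for nm,hd,p in (('+x',C[:3,0],[-.1,0,.085]),('+x up',C[:3,0],[-.03,0,.19]),('from+y',-C[:3,1],[-.07,.14,.08]),('from+y up',-C[:3,1],[0.0,.14,.2]),('from-y',C[:3,1],[-.07,-.14,.08]),('from-y up',C[:3,1],[0,-.14,.2])):
    for deg in (30,45,60,70,80):
        r=[]
        for sd in (1,-1):
            q=solver.inverse_kinematics(W(C,p),tilt(hd,np.radians(deg),sd)); r.append(None if q is None else np.round(q,2).tolist())
        print(nm,deg,[x is not None for x in r], r[0] if r[0] else r[1])
E
```

```text
+x 30 [True, True] [-0.73, 0.89, -0.86, 2.39, 1.71, 1.66, 1.73]
+x 45 [True, True] [-0.34, 0.93, -1.21, 2.37, 1.7, 1.59, 2.02]
+x 60 [True, True] [-0.08, 0.94, -1.38, 2.3, 1.57, 1.41, 2.3]
+x 70 [True, True] [0.05, 0.99, -1.47, 2.24, 1.45, 1.35, 2.49]
+x 80 [True, True] [0.15, 1.06, -1.52, 2.16, 1.32, 1.33, 2.67]
+x up 30 [True, True] [-0.48, 0.56, -0.93, 2.36, 1.68, 1.43, 2.07]
+x up 45 [True, True] [-0.02, 0.76, -1.43, 2.27, 1.61, 1.49, 2.38]
+x up 60 [True, True] [0.16, 0.83, -1.56, 2.16, 1.42, 1.4, 2.65]
+x up 70 [True, True] [-1.88, 0.31, 1.16, 2.18, -0.05, 0.6, -2.36]
+x up 80 [True, True] [-1.73, 0.37, 1.14, 2.08, -0.32, 0.78, -2.06]
from+y 30 [False, False] None
from+y 45 [True, True] [-0.73, 1.08, -0.68, 1.24, 0.71, 1.83, 1.59]
from+y 60 [True, True] [-0.44, 1.16, -1.16, 1.41, 0.99, 1.78, 1.4]
from+y 70 [True, True] [-0.34, 1.11, -1.2, 1.54, 1.0, 1.6, 1.38]
from+y 80 [True, True] [-0.23, 1.06, -1.24, 1.66, 1.02, 1.41, 1.38]
from+y up 30 [False, False] None
from+y up 45 [True, True] [-1.01, 0.89, -0.01, 1.12, 0.36, 1.84, 2.03]
from+y up 60 [True, True] [-0.51, 0.92, -0.89, 1.
[... 152 characters left out ...]
1.6, 1.56]
from-y 30 [True, True] [1.16, 1.17, -1.14, 2.33, -0.05, 0.37, 0.26]
from-y 45 [True, True] [1.01, 0.89, -1.15, 2.36, 0.01, 0.31, -0.01]
from-y 60 [True, True] [0.8, 0.62, -1.09, 2.35, 0.11, 0.34, -0.33]
from-y 70 [True, True] [0.59, 0.48, -0.99, 2.33, 0.19, 0.4, -0.55]
from-y 80 [True, True] [0.34, 0.41, -0.85, 2.29, 0.31, 0.51, -0.79]
from-y up 30 [True, True] [1.17, 0.95, -1.3, 2.18, -0.27, 0.6, 0.21]
from-y up 45 [True, True] [1.08, 0.69, -1.29, 2.16, -0.21, 0.63, 0.01]
from-y up 60 [True, True] [0.93, 0.47, -1.23, 2.12, -0.1, 0.69, -0.22]
from-y up 70 [True, True] [0.76, 0.37, -1.13, 2.09, 0.01, 0.76, -0.4]
from-y up 80 [True, True] [0.54, 0.32, -1.01, 2.05, 0.15, 0.84, -0.59]
```

```bash
cat >> h.py <<'E'
def tilt(hdir,ph,side):
    h=np.r_[hdir[:2],0];h/=np.linalg.norm(h); y=np.cos(ph)*h+np.sin(ph)*np.array([0,0,-1.])
    z=side*np.cross(h,[0,0,1.]);z/=np.linalg.norm(z); x=np.cross(y,z); return np.c_[x,y,z]
def arc():
    out=[]
    for a in np.radians([0,4,8,15,25,35,45,55,65,75,85,92]):
        r=np.interp(np.degrees(a),[0,15,45,92],[.182,.178,.160,.152])
        out.append(np.array([.09-r*np.cos(a),-.005,.079+r*np.sin(a)]))
    return out
E
python3 - <<'E'
from h import *
s=env.sense();print(np.round(s['joint_positions'],2)); print(np.round(s['tcp_rot'],2), np.round(C[:3,1],2))
for deg in (45,55):
  for sd in (1,-1):
    R=tilt(C[:3,0],np.radians(deg),sd)
    print(deg,sd,'side z',R[:,2].round(2))
    for p in [np.array([-.16,-.005,.2]),np.array([-.13,-.005,.079])]+arc():
        q=solver.inverse_kinematics(W(C,p),R); print(p.round(3), None if q is None else np.round(q,2).tolist())
E
```

```text
[ 0.18  0.5  -1.22  1.96  0.55  1.06  0.23]
[[ 1.    0.    0.06]
 [-0.06 -0.    1.  ]
 [ 0.   -1.   -0.  ]] [0.06 1.   0.  ]
45 1 side z [-0.06 -1.    0.  ]
[-0.16  -0.005  0.2  ] [-0.28, 0.73, -1.52, 2.35, 1.38, 1.65, 2.13]
[-0.13  -0.005  0.079] [-0.42, 0.95, -1.21, 2.39, 1.66, 1.63, 1.94]
[-0.092 -0.005  0.079] [-0.33, 0.94, -1.19, 2.37, 1.72, 1.57, 2.02]
[-0.09  -0.005  0.092] [-0.3, 0.92, -1.22, 2.37, 1.7, 1.57, 2.05]
[-0.088 -0.005  0.104] [-0.27, 0.9, -1.26, 2.37, 1.68, 1.57, 2.08]
[-0.082 -0.005  0.125] [-0.22, 0.86, -1.31, 2.36, 1.65, 1.57, 2.14]
[-0.066 -0.005  0.152] [-0.14, 0.82, -1.37, 2.33, 1.63, 1.54, 2.23]
[-0.046 -0.005  0.174] [-0.06, 0.79, -1.41, 2.31, 1.62, 1.51, 2.32]
[-0.023 -0.005  0.192] [0.01, 0.76, -1.44, 2.27, 1.62, 1.48, 2.4]
[-0.001 -0.005  0.209] [0.07, 0.75, -1.46, 2.24, 1.61, 1.45, 2.48]
[ 0.024 -0.005  0.221] [0.12, 0.74, -1.46, 2.2, 1.62, 1.42, 2.55]
[ 0.05  -0.005  0.229] [0.16, 0.74, -1.45, 2.17, 1.63, 1.39, 2.61]
[ 0.077 -0.005  0.232] [0.18, 0.74, -1.43, 2.13, 1.65, 1.36, 2.66]
[ 0.095 -0.005  0.231] [0.19, 0.75, -1.41, 2.11, 1.67, 1.34, 2.69]
45
[... 2249 characters left out ...]
 0.85, -0.9]
[-0.088 -0.005  0.104] [-0.57, 0.42, -0.69, 2.34, 1.37, 0.86, -0.85]
[-0.082 -0.005  0.125] [-0.5, 0.38, -0.75, 2.32, 1.32, 0.87, -0.76]
[-0.066 -0.005  0.152] [-0.36, 0.35, -0.86, 2.29, 1.27, 0.88, -0.65]
[-0.046 -0.005  0.174] [-0.26, 0.33, -0.92, 2.25, 1.23, 0.88, -0.54]
[-0.023 -0.005  0.192] [-0.18, 0.32, -0.95, 2.21, 1.2, 0.88, -0.45]
[-0.001 -0.005  0.209] [-0.12, 0.31, -0.97, 2.17, 1.17, 0.87, -0.36]
[ 0.024 -0.005  0.221] [-0.07, 0.32, -0.97, 2.13, 1.16, 0.87, -0.29]
[ 0.05  -0.005  0.229] [-0.04, 0.33, -0.96, 2.09, 1.16, 0.86, -0.23]
[ 0.077 -0.005  0.232] [-0.03, 0.36, -0.94, 2.05, 1.17, 0.86, -0.18]
[ 0.095 -0.005  0.231] [-0.02, 0.38, -0.92, 2.02, 1.18, 0.85, -0.16]
```

```bash
python3 - <<'E'
from h import *
R=tilt(C[:3,0],np.radians(45),-1)
env.reach(W(C,[-.16,-.005,.2]),R); st('tilt')
env.movel(W(C,[-.13,-.005,.079]),R,rate=.15); st('low')
env.movel(W(C,[-.105,-.005,.079]),R,rate=.08); st('near')
snap('scene','pry0.png')
for x in (-.098,-.095,-.092):
    env.movel(W(C,[x,-.005,.079]),R,rate=.04); s=st('x%.3f'%x)
    if np.linalg.norm(s['wrist_force'])>12: break
E
```

```text
tilt t92.3 p [0.2857 0.3202 0.1994] F [ 0.2  0.1 -0.6] w 0.0004
low t93.2 p [0.3156 0.3188 0.0794] F [ 0.1  0.1 -0.5] w 0.0009
near t93.7 p [0.3408 0.3167 0.0794] F [-0.5  0.7  0.1] w 0.0006
x-0.098 t94.1 p [0.3475 0.3165 0.079 ] F [0.6 0.4 0.1] w 0.0004
x-0.095 t94.3 p [0.3505 0.3163 0.079 ] F [-0.3  0.1  0.3] w 0.0002
x-0.092 t94.6 p [0.3535 0.3162 0.079 ] F [ 0.7  0.  -0.2] w 0.0006
```

View pics/pry0.png

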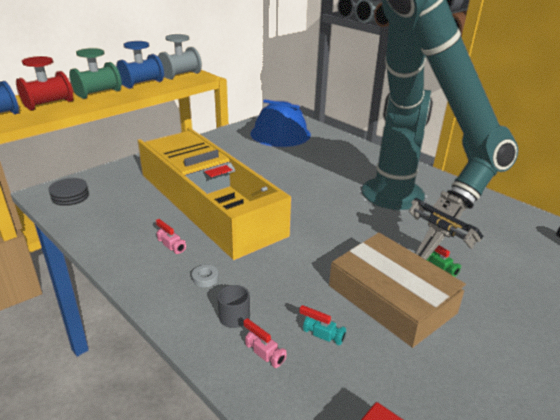

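The tilted fingers are at the lid's free edge, at scene px (425,250), without contact yet. I'll follow the arc upward.

```bash
python3 - <<'E'
from h import *
R=tilt(C[:3,0],np.radians(45),-1)
A=arc()
for i,p in enumerate(A[1:],1):
    env.movel(W(C,p),R,rate=.12); s=st(str(i))
    if np.linalg.norm(s['wrist_force'])>15: print('stop');break
    if i==4: snap('scene','pry1.png')
snap('scene','pry2.png')
E
```

```text
1 t94.8 p [0.3547 0.3163 0.0918] F [-2.2  0.4 -0.9] w 0.0006
2 t95.1 p [0.3573 0.3163 0.1042] F [-0.8  1.4 -1.1] w 0.0004
3 t95.4 p [0.3638 0.3156 0.1251] F [-0.7  0.  -1. ] w 0.0002
4 t95.8 p [0.3791 0.3144 0.1512] F [-3.6 -0.   0.9] w 0.0007
5 t96.3 p [0.3975 0.3134 0.1739] F [-13.6  -2.1   8.2] w 0.0006
stop
```

```bash
python3 -c "
import cv2,numpy as np
a=cv2.imread('pics/pry1.png');b=cv2.imread('pics/pry2.png')
cv2.imwrite('pics/pry12.png',cv2.resize(np.hstack([a[120:380,300:500],b[120:380,300:500]]),None,fx=2,fy=2))"
```

```text
(no output)
```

View pics/pry12.png

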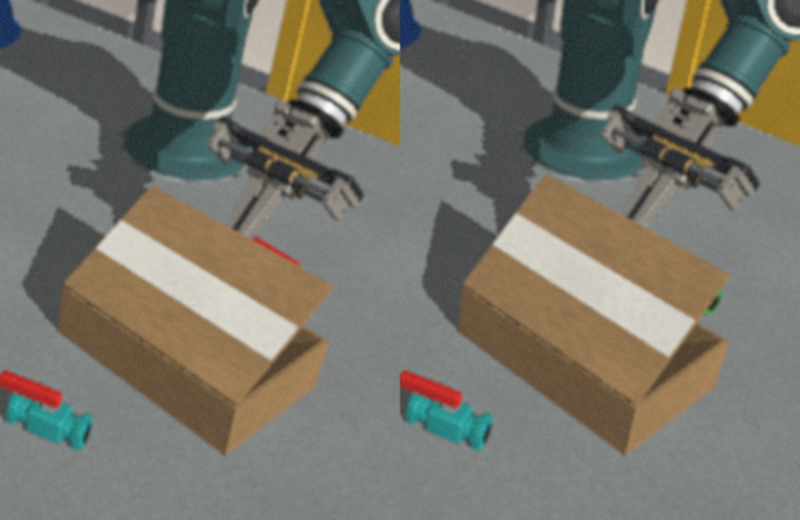

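The lid rises well, but the fingertip is now pushing against the tab in the middle. I'll slide sideways to y=-0.085, clear of the tab, while holding the edge, then continue.

```bash
cat > pry3.py <<'E'
from h import *
R=tilt(C[:3,0],np.radians(45),-1)
def P(deg,r,y): a=np.radians(deg); return W(C,[.09-r*np.cos(a),y,.079+r*np.sin(a)])
for deg,r,y in ((31,.184,-.005),(33,.184,-.085)):
    print(solver.inverse_kinematics(P(deg,r,y),R) is not None)
for deg in (40,60,80,92): print(deg,solver.inverse_kinematics(P(deg,.155,-.085),R) is not None)
env.movel(P(33,.183,-.005),R,rate=.1); st('back')
env.movel(P(35,.183,-.085),R,rate=.2); st('side')
for deg,r in ((38,.176),(44,.168),(52,.160),(62,.155),(72,.153),(82,.152),(92,.152),(97,.152)):
    env.movel(P(deg,r,-.085),R,rate=.15); s=st(str(deg))
    if np.linalg.norm(s['wrist_force'])>15: print('stop');break
snap('scene','pry4.png')
E
python3 pry3.py
```

```text
True
False
40 False
60 True
80 True
92 True
back t96.7 p [0.3821 0.3146 0.1785] F [ 0.3 -0.2  0.3] w 0.0000Traceback (most recent call last):
  File "pry3.py", line 8, in <module>
    env.movel(P(35,.183,-.085),R,rate=.2); st('side')
    ~~~~~~~~~^^^^^^^^^^^^^^^^^^^^^^^^^^^^
station.PlanningError: the arm cannot follow that straight line within its joint ranges
```

```bash
sed -i 's/-\.085/.078/g' pry3.py; python3 - <<'E'
from h import *
def P(deg,r,y): a=np.radians(deg); return W(C,[.09-r*np.cos(a),y,.079+r*np.sin(a)])
for t in (45,55):
  for y in (.078,.085):
    R=tilt(C[:3,0],np.radians(t),-1)
    print(t,y,[solver.inverse_kinematics(P(d,r,y),R) is not None for d,r in ((33,.183),(35,.183),(38,.176),(44,.168),(52,.160),(62,.155),(72,.153),(82,.152),(92,.152),(97,.152))])
E
python3 pry3.py
```

```text
45 0.078 [True, True, True, True, True, True, True, True, True, True]
45 0.085 [True, True, True, True, True, True, True, True, True, True]
55 0.078 [True, True, True, True, True, True, True, True, True, True]
55 0.085 [True, True, True, True, True, True, True, True, True, True]
True
True
40 True
60 True
80 True
92 True
back t96.9 p [0.3823 0.3142 0.1785] F [ 0.6 -0.2 -0.3] w 0.0004
side t97.5 p [0.3901 0.3962 0.1833] F [ 0.5 -0.3 -0.4] w 0.0010
38 t97.7 p [0.4022 0.3948 0.1875] F [ 0.   0.8 -0.7] w 0.0007
44 t98.0 p [0.4197 0.3946 0.1959] F [-0.7  0.5  0.4] w 0.0008
52 t98.3 p [0.4413 0.3937 0.2048] F [-0.1 -0.3 -0.7] w 0.0004
62 t98.7 p [0.4666 0.3923 0.2153] F [-0.  -0.3  0. ] w 0.0003
72 t99.0 p [0.492  0.3908 0.2239] F [-0.7 -0.3 -1.2] w 0.0008
82 t99.3 p [0.5181 0.3891 0.2289] F [-0.6  0.4  0.8] w 0.0002
92 t99.7 p [0.5448 0.3875 0.2304] F [-0.4  0.6 -0. ] w 0.0006
97 t99.9 p [0.5583 0.3867 0.2295] F [-0.3  0.3 -0. ] w 0.0003
```

View pics/pry4.png

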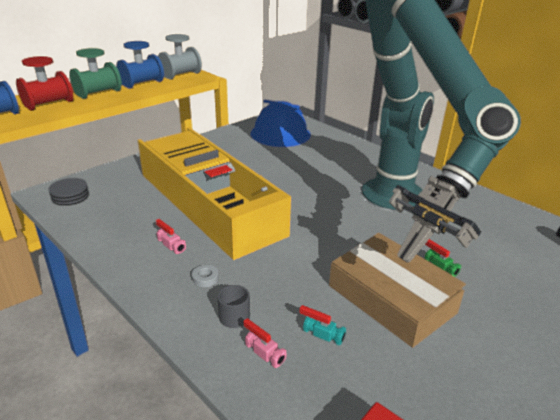

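The lid slipped off and has sunk back. I'll repeat the lift at y=+0.078 from the start, clear of the tab. I check the lid angle first.

```bash
cat > pry5.py <<'E'
from h import *
from meas import *
im,Pc=cloud('scene','pry4.png');Q=I(C,Pc.reshape(-1,3)); k=(abs(Q[:,0])<.08)&(Q[:,1]<.0)&(Q[:,1]>-.125)&(Q[:,2]>.05)&(Q[:,2]<.12); q=Q[k]
print('slope',np.polyfit(q[:,0],q[:,2],1).round(4))
R=tilt(C[:3,0],np.radians(45),-1)
Y=.082
def P(deg,r): a=np.radians(deg); return W(C,[.09-r*np.cos(a),Y,.079+r*np.sin(a)])
env.movel(W(C,[.0,Y,.24]),R,rate=.3)
env.movel(W(C,[-.14,Y,.22]),R,rate=.3)
env.movel(W(C,[-.13,Y,.079]),R,rate=.2)
env.movel(W(C,[-.092,Y,.079]),R,rate=.1); st('under')
for deg,r in ((4,.182),(8,.179),(13,.173),(20,.168),(28,.163),(36,.16),(44,.157),(52,.155),(62,.153),(72,.152),(82,.152),(92,.152),(97,.152)):
    env.movel(P(deg,r),R,rate=.12); s=st(str(deg))
    if np.linalg.norm(s['wrist_force'])>15: print('stop');break
env.movel(W(C,[.02,Y,.25]),R,rate=.2)
snap('scene','pry5.png')
E
python3 pry5.py
```

```text
slope [-0.0853  0.0908]
under t102.5 p [0.3591 0.4028 0.0794] F [-0.7 -0.  -0.1] w 0.0007
4 t102.7 p [0.3587 0.4035 0.0922] F [-1.7 -1.1 -1.5] w 0.0006
8 t103.0 p [0.3633 0.4032 0.1041] F [-2.   1.  -1.1] w 0.0005
13 t103.3 p [0.3725 0.4022 0.118 ] F [-0.9 -0.1 -0.5] w 0.0004
20 t103.6 p [0.3831 0.4014 0.1364] F [-0.4  0.4 -0.8] w 0.0005
28 t104.0 p [0.3969 0.4005 0.1553] F [-0.3  1.2  0.3] w 0.0006
36 t104.3 p [0.4111 0.3996 0.1727] F [ 0.1  0.2 -0.1] w 0.0002
44 t104.6 p [0.4274 0.3987 0.1877] F [ 0.2  1.1 -0.7] w 0.0005
52 t105.0 p [0.4448 0.3977 0.2008] F [-1.1 -0.2 -0.7] w 0.0006
62 t105.3 p [0.4683 0.3961 0.2138] F [-0.2  0.1  0.7] w 0.0006
72 t105.7 p [0.4931 0.3947 0.2233] F [-0.1 -0.  -0.6] w 0.0006
82 t106.1 p [0.519  0.3931 0.2293] F [ 0.8 -0.2 -0.4] w 0.0002
92 t106.5 p [0.5458 0.3913 0.2307] F [-0.2 -0.3 -0.9] w 0.0006
97 t106.7 p [0.5588 0.391  0.2298] F [-0.2 -0.6  0.4] w 0.0002
```

View pics/pry5.png

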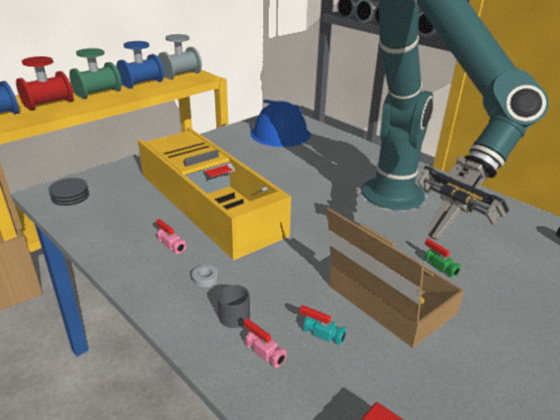

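The lid is open again. I'll move aside and inspect.

```bash
python3 - <<'E'
from h import *
p=W(C,[-.02,-.02,.36]); 
env.reach(np.array([.45,-.1,.38]),down(C[:3,1])); st()
E
python3 chk.py in1.png; python3 - <<'E'
from meas import *
im,P=cloud('top','in1.png');Q=I(C,P.reshape(-1,3)).reshape(P.shape)
k=(Q[...,0]>.085)&(Q[...,0]<.14)&(abs(Q[...,1])>.07)&(abs(Q[...,1])<.13)&(Q[...,2]>.09)&(Q[...,2]<.265)
print('theta',np.pi/2+np.arctan(np.polyfit(Q[k][:,2],Q[k][:,0],1)[0]))
# -x wall region profile
for lo in np.arange(-.11,-.04,.004):
    s=(Q[...,0]>=lo)&(Q[...,0]<lo+.004)
    row=[]
    for y0,y1 in((-.12,-.07),(-.05,-.02),(.01,.04),(.07,.12)):
        z=Q[...,2][s&(Q[...,1]>y0)&(Q[...,1]<y1)]; row.append(tuple(np.percentile(z,[10,50,90]).round(3)) if len(z)>3 else None)
    print(round(lo,3),row)
E
```

```text
t109.2 p [ 0.45   -0.0993  0.3794] F [-0.3  0.3 -0.8] w 0.0003
mid [-0.0562 -0.0068  0.0642] mid [-0.0368 -0.0065  0.0635] mid [-0.0188 -0.0074  0.0641] mid [-0.0002 -0.0073  0.0641] -0.0651 0.009
left [0.0177 0.0548 0.0641] left [0.0362 0.0549 0.0644] left [0.0556 0.0548 0.0649] left [0.0744 0.0547 0.0639] 0.0083 0.0838
right [ 0.015  -0.0635  0.0659] right [ 0.0339 -0.0637  0.0635] right [ 0.0523 -0.0634  0.0642] right [ 0.0704 -0.0644  0.0636] 0.0054 0.0799
 t109.3 p [ 0.45   -0.0992  0.3793] F [-1.1 -0.  -0.3] w 0.0005
theta 1.7526073665681003
-0.11 [(np.float64(-0.003), np.float64(-0.0), np.float64(0.002)), (np.float64(-0.003), np.float64(-0.001), np.float64(0.001)), (np.float64(-0.004), np.float64(-0.002), np.float64(0.001)), (np.float64(-0.004), np.float64(-0.001), np.float64(0.003))]
-0.106 [(np.float64(-0.003), np.float64(-0.001), np.float64(0.003)), (np.float64(-0.003), np.float64(0.0), np.float64(0.003)), (np.float64(-0.003), np.float64(-0.001), np.float64(0.001)), (np.float64(-0.003), np.float64(0.001), np.float64(0.004))]
-0.102 [(np.float64(-0.002), np.float64(0.0), np.
[... 3145 characters left out ...]
p.float64(0.004), np.float64(0.006)), (np.float64(0.002), np.float64(0.005), np.float64(0.031)), (np.float64(0.001), np.float64(0.004), np.float64(0.007)), (np.float64(0.001), np.float64(0.004), np.float64(0.008))]
-0.046 [(np.float64(0.002), np.float64(0.004), np.float64(0.007)), (np.float64(0.002), np.float64(0.004), np.float64(0.029)), (np.float64(0.003), np.float64(0.004), np.float64(0.008)), (np.float64(0.001), np.float64(0.004), np.float64(0.006))]
-0.042 [(np.float64(0.001), np.float64(0.004), np.float64(0.007)), (np.float64(-0.0), np.float64(0.005), np.float64(0.03)), (np.float64(0.002), np.float64(0.005), np.float64(0.009)), (np.float64(0.002), np.float64(0.004), np.float64(0.007))]
```

View pics/c_in1.png

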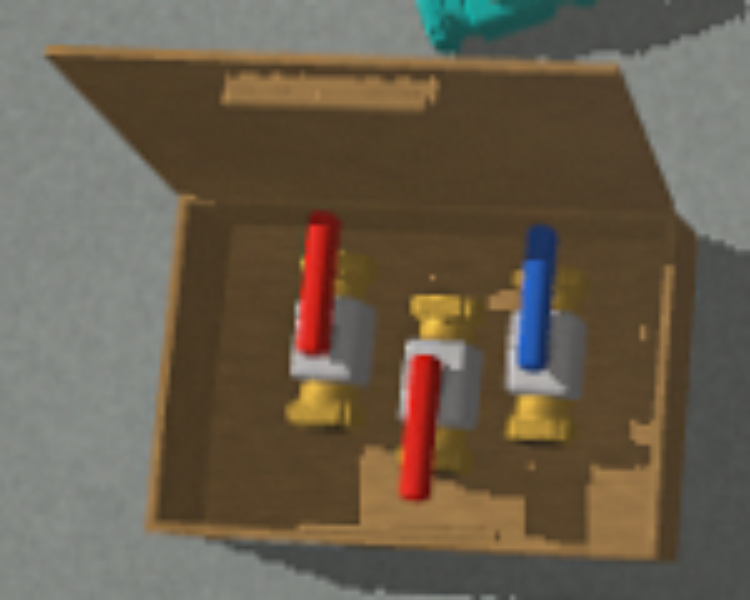

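The bead shows as a ledge at z≈0.070 reaching in to x≈-0.080, and the valves haven't moved. I'll measure the tab's profile from both pictures before choosing a fix.

```bash
python3 - <<'E'
from meas import *
for fn in ('pl4.png','in1.png'):
    im,P=cloud('top',fn);Q=I(C,P.reshape(-1,3)).reshape(P.shape)
    k=(Q[...,0]>.085)&(Q[...,0]<.14)&(abs(Q[...,1])>.07)&(abs(Q[...,1])<.13)&(Q[...,2]>.09)&(Q[...,2]<.24)
    c=np.polyfit(Q[k][:,2],Q[k][:,0],1); th=np.pi/2+np.arctan(c[0])
    rel=Q-np.array([.09,0,.078]); r=rel[...,2]*np.sin(th)-rel[...,0]*np.cos(th); n=rel[...,0]*np.sin(th)+rel[...,2]*np.cos(th)
    print(fn,round(th,3),'inner n',np.median(n[k]).round(4))
    reg=(abs(Q[...,1])<.034)&(r>.1)&(r<.2)&(n<.01)&(n>-.05)
    for lo in np.arange(-.030,.006,.002):
        s=reg&(n>=lo)&(n<lo+.002)
        if s.sum()>2: print(round(lo+.001,3),s.sum(),np.percentile(r[s],[10,50,90]).round(4))
    for nm,(a,b) in {'L':(.043,.06),'R':(-.065,-.045)}.items():
        s=(Q[...,1]>a)&(Q[...,1]<b)&(n<-.007)&(n>-.04)&(r>.12)&(r<.2); print(nm,s.sum(),np.c_[Q[...,1][s],r[s],n[s]].round(3)[:12].tolist())
    # lid outline edges at sides
    s=(abs(Q[...,1])<.03)&(abs(n-.0)<.004)&(r>.15); print('lid r max',np.percentile(r[s],[50,90,98]).round(4))
E
python3 - <<'E'
import cv2
a=cv2.imread('pics/in1.png')[185:215,110:175]
cv2.imwrite('pics/tab.png',cv2.resize(a,None,fx=12,fy=12,interpolation=0))
E
```

```text
pl4.png 1.659 inner n -0.002
-0.019 29 [0.1682 0.1709 0.1741]
-0.017 32 [0.1695 0.1723 0.1745]
-0.015 22 [0.1718 0.1733 0.1761]
-0.013 19 [0.1705 0.1716 0.1728]
-0.011 13 [0.1673 0.1691 0.1705]
-0.009 26 [0.1661 0.1679 0.1702]
-0.007 23 [0.1671 0.168  0.1696]
-0.005 25 [0.1668 0.1686 0.1703]
-0.003 48 [0.104  0.1692 0.1802]
-0.001 76 [0.1033 0.1711 0.1804]
0.001 20 [0.1759 0.1796 0.1812]
0.003 11 [0.1774 0.1794 0.1805]
L 7 [[0.048, 0.168, -0.007], [0.044, 0.17, -0.008], [0.048, 0.164, -0.009], [0.045, 0.167, -0.01], [0.045, 0.172, -0.014], [0.044, 0.174, -0.016], [0.044, 0.173, -0.019]]
R 17 [[-0.047, 0.169, -0.009], [-0.049, 0.167, -0.009], [-0.051, 0.166, -0.008], [-0.046, 0.172, -0.013], [-0.048, 0.172, -0.013], [-0.049, 0.167, -0.011], [-0.052, 0.171, -0.012], [-0.046, 0.171, -0.015], [-0.048, 0.17, -0.014], [-0.05, 0.171, -0.015], [-0.051, 0.166, -0.013], [-0.046, 0.172, -0.017]]
lid r max [0.1763 0.1811 0.1821]
in1.png 1.746 inner n -0.002
-0.019 23 [0.1688 0.1706 0.1734]
-0.017 27 [0.1688 0.1712 0.1732]
-0.015 27 [0.1697 0.1716 0.1747]
-0.013 7 [0.1693 0.1726 0.1738]
-0.011 17 [0.1661 0.1679 0.1702]
-0.009 23 [0.1658 0.1678 0.1698]
-0.007 24 [0.1661 0.1682 0.17  ]
-0.005 28 [0.1658 0.168  0.1728]
-0.003 99 [0.1123 0.1696 0.1793]
-0.001 108 [0.1036 0.117  0.1797]
0.001 21 [0.1125 0.1787 0.18  ]
0.003 5 [0.1752 0.1761 0.1775]
L 9 [[0.047, 0.169, -0.008], [0.044, 0.169, -0.008], [0.046, 0.169, -0.01], [0.044, 0.169, -0.01], [0.046, 0.169, -0.013], [0.043, 0.169, -0.013], [0.045, 0.17, -0.016], [0.048, 0.168, -0.018], [0.044, 0.17, -0.021]]
R 13 [[-0.047, 0.168, -0.01], [-0.05, 0.17, -0.01], [-0.051, 0.167, -0.009], [-0.047, 0.174, -0.014], [-0.049, 0.172, -0.014], [-0.049, 0.166, -0.011], [-0.052, 0.166, -0.011], [-0.046, 0.17, -0.015], [-0.049, 0.172, -0.016], [-0.051, 0.172, -0.016], [-0.047, 0.171, -0.018], [-0.048, 0.168, -0.017]]
lid r max [0.1771 0.1801 0.1811]
```

View pics/tab.png

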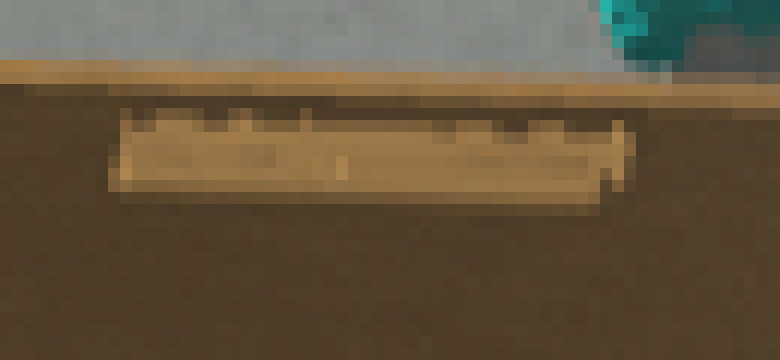

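The tab has a small barb at r≈0.1725 that has to pass the bead. The middle lever tip at -66 is the only thing close to it. I'll shift that valve another 20 mm towards +x and retry.

```bash
python3 - <<'E'
from h import *
y=-.0055
effector.release()
R=best(W(C,[-.0365,y,.33]),down(C[:3,1]))[0][1]
env.reach(W(C,[-.0365,y,.33]),R)
env.movel(W(C,[-.0365,y,.09]),rate=.25)
env.movel(W(C,[-.0365,y,.0475]),rate=.08); st('at')
effector.grasp(50); st('grip')
env.movel(W(C,[-.0365,y,.0525]),rate=.06); st('lift')
env.movel(W(C,[-.0165,y,.0525]),rate=.08); st('shift')
env.movel(W(C,[-.0165,y,.048]),rate=.05); st('down')
effector.release(); st('rel')
env.movel(W(C,[-.0165,y,.12]),rate=.12)
env.movel(W(C,[-.0165,y,.35]),rate=.3)
env.reach(np.array([.45,-.1,.38]),down(C[:3,1])); st()
E
python3 chk.py in2.png
```

```text
at t114.0 p [0.4088 0.3125 0.0475] F [-0.   0.3  0.4] w 0.0917
grip t115.2 p [0.4086 0.3126 0.0475] F [-0.4  0.7 -1.5] w 0.0134
lift t115.4 p [0.4086 0.3119 0.0524] F [-0.6  0.1 -4.2] w 0.0137
shift t115.8 p [0.4293 0.3107 0.0523] F [-0.8 -0.3 -3.9] w 0.0136
down t116.1 p [0.4283 0.3111 0.0477] F [-0.5  0.4 -4.5] w 0.0133
rel t117.3 p [0.4287 0.3111 0.048 ] F [-0.  -0.2 -0. ] w 0.0917
 t120.5 p [ 0.4502 -0.0988  0.3796] F [1.1 0.3 0.6] w 0.0920
mid [-0.0395 -0.0085  0.0638] mid [-0.0248 -0.0087  0.064 ] mid [-0.0093 -0.0089  0.0646] mid [ 0.0061 -0.009   0.0634] -0.0463 0.0139
left [0.0177 0.0549 0.0641] left [0.0363 0.0549 0.0638] left [0.0556 0.0548 0.0647] left [0.0744 0.0546 0.0641] 0.008 0.0838
right [ 0.0153 -0.0636  0.0652] right [ 0.0341 -0.0632  0.0625] right [ 0.0524 -0.0635  0.064 ] right [ 0.0703 -0.0645  0.064 ] 0.0057 0.0804
 t120.5 p [ 0.4503 -0.0987  0.3797] F [ 0.3  0.2 -0.4] w 0.0924
```

View pics/c_in2.png

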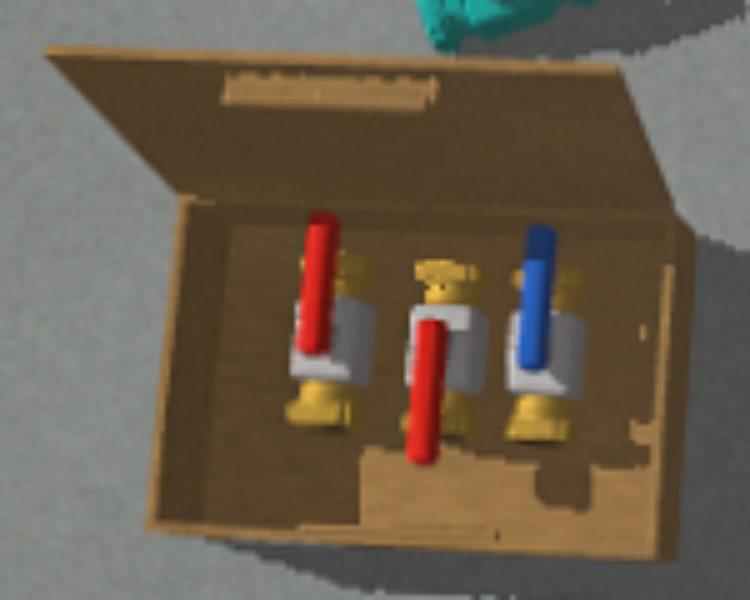

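Lever tip is now at -46. Closing the lid again and pressing.

```bash
python3 - <<'E'
from h import *
effector.grasp(10)
p=W(C,[.165,0,.38])
R=best(p,down(C[:3,1]))[0][1]
env.reach(p,R)
env.movel(W(C,[.165,0,.215]),rate=.25)
env.movel(W(C,[.02,0,.215]),rate=.12); st()
env.movel(W(C,[.02,0,.30]),rate=.25)
env.movel(W(C,[-.083,0,.30]),rate=.2)
env.pause(1.5)
snap('scene','lid3.png')
from meas import *
im,Pc=cloud('scene','lid3.png');Q=I(C,Pc.reshape(-1,3)); k=(abs(Q[:,0])<.08)&(abs(Q[:,1])<.12)&(Q[:,2]>.05)&(Q[:,2]<.16); q=Q[k]
print('slope',np.polyfit(q[:,0],q[:,2],1).round(4))
E
python3 press.py -.083 0 26
```

```text
t125.6 p [0.4661 0.3142 0.2149] F [1.6 0.2 0.3] w 0.0003
slope [-0.0838  0.0909]
0.099 0.0994 0.6 0.0 -1.2
0.098 0.098 -0.0 0.5 0.1
0.097 0.0969 -0.8 0.5 -1.1
0.096 0.0961 0.0 0.2 2.2
0.095 0.0956 -2.4 -1.5 7.8
0.094 0.0951 -3.2 -1.4 13.7
0.093 0.0946 -3.8 -4.1 18.1
0.092 0.0941 -5.6 -5.3 23.6
0.091 0.0936 -6.5 -6.3 29.2
hold 0.0936 -6.7 -6.6 29.4
 t132.9 p [0.3625 0.3202 0.1995] F [-0.5  0.7 -0.8] w 0.0002
```

The result is identical, so the valve wasn't the cause: the tab sits on the bead and doesn't slip under a slow stepwise push. I'll try one brisk, continuous press. The fingertips only carry load if it fails to snap, and I keep the wrist force well under 120 N.

```bash
python3 - <<'E'
from h import *
x,y=-.084,0
env.movel(W(C,[x,y,.115]),rate=.25)
env.movel(W(C,[x,y,.0885]),rate=.2); st('fast'); 
s=st()
if s['wrist_force'][2]>10:
    env.movel(W(C,[x,y,.104]),rate=.2)
    for yy in (.06,-.06):
        env.movel(W(C,[x,yy,.104]),rate=.25)
        env.movel(W(C,[x,yy,.0905]),rate=.2); s=st('y%.2f'%yy)
        env.movel(W(C,[x,yy,.104]),rate=.2)
E
```

```text
fast t133.7 p [0.3647 0.3243 0.0937] F [-3.2 -2.4 28.2] w 0.0006
 t133.7 p [0.3647 0.3243 0.0937] F [-3.2 -2.4 28.2] w 0.0006
y0.06 t134.6 p [0.3664 0.3817 0.0939] F [-3.7 -3.2 26.2] w 0.0002
y-0.06 t135.7 p [0.3598 0.2641 0.0933] F [-3.1 -4.8 32.7] w -0.0000
```

Still no snap. I'll check the saved clouds, which cost no robot time, for anything standing proud inside the carton or at the rim and hinge.

```bash
python3 - <<'E'
from meas import *
for fn in ('top0.png','in2.png'):
    im,P=cloud('top',fn);Q=I(C,P.reshape(-1,3)).reshape(P.shape)
    k=(abs(Q[...,1])<.128)&(Q[...,0]>-.083)&(Q[...,0]<.083)&(Q[...,2]>.0685)&(Q[...,2]<.1)
    print(fn,k.sum()); print(np.c_[Q[k],np.argwhere(k)].round(3)[:40].tolist())
    # rim along -x wall: height profile vs y
    for y0 in np.arange(-.13,.13,.02):
        s=(Q[...,1]>y0)&(Q[...,1]<y0+.02)&(Q[...,2]>.06)&(Q[...,2]<.085)&(Q[...,0]<-.06)
        q=Q[s]; print(round(y0,2),len(q),'x',q[:,0].min().round(4),q[:,0].max().round(4),'z of x>-.083',np.round(q[q[:,0]>-.0835][:,2],3).tolist()[:8])
a=cv2.imread('pics/in2.png')[275:300,100:215];cv2.imwrite('pics/rim.png',cv2.resize(a,None,fx=6,fy=6,interpolation=0))
b=cv2.imread('pics/lid3.png')[215:355,310:480];cv2.imwrite('pics/lid3c.png',cv2.resize(b,None,fx=4,fy=4,interpolation=cv2.INTER_CUBIC))
E
```

```text
top0.png 66
[[0.082, 0.127, 0.074, 221.0, 112.0], [0.046, 0.128, 0.078, 234.0, 110.0], [0.036, 0.127, 0.077, 238.0, 110.0], [0.034, 0.126, 0.071, 239.0, 111.0], [0.031, 0.127, 0.076, 240.0, 110.0], [0.025, 0.126, 0.076, 242.0, 110.0], [0.022, 0.124, 0.08, 243.0, 110.0], [0.02, 0.127, 0.072, 244.0, 110.0], [0.017, 0.126, 0.075, 245.0, 110.0], [0.015, 0.127, 0.071, 246.0, 110.0], [0.01, 0.127, 0.07, 248.0, 110.0], [0.007, 0.126, 0.073, 249.0, 110.0], [0.004, 0.126, 0.078, 250.0, 109.0], [0.002, 0.127, 0.075, 251.0, 109.0], [-0.004, 0.127, 0.079, 253.0, 108.0], [-0.009, 0.127, 0.079, 255.0, 108.0], [-0.012, 0.128, 0.076, 256.0, 108.0], [-0.011, 0.127, 0.071, 256.0, 109.0], [-0.014, 0.128, 0.076, 257.0, 108.0], [-0.014, 0.128, 0.069, 257.0, 109.0], [-0.02, 0.127, 0.077, 259.0, 108.0], [-0.027, 0.128, 0.072, 262.0, 108.0], [-0.03, 0.127, 0.073, 263.0, 108.0], [-0.033, 0.128, 0.078, 264.0, 107.0], [-0.041, 0.125, 0.082, 267.0, 107.0], [-0.04, 0.127, 0.072, 267.0, 108.0], [-0.045, 0.127, 0.069, 269.0, 108.0], [-0.067, 0.128, 0.076, 277.0, 106.0], [-0.081, 0.046, 0.074, 284.0, 136.0], [-0.08
[... 2965 characters left out ...]
, 0.07]
-0.05 51 x -0.2193 -0.0813 z of x>-.083 [0.076, 0.071, 0.075, 0.072, 0.069, 0.069, 0.073, 0.074]
-0.03 53 x -0.2156 -0.08 z of x>-.083 [0.075, 0.071, 0.069, 0.07, 0.074, 0.073, 0.069, 0.073]
-0.01 50 x -0.216 -0.0805 z of x>-.083 [0.071, 0.073, 0.068, 0.072, 0.069, 0.068, 0.07, 0.069]
0.01 34 x -0.2146 -0.0816 z of x>-.083 [0.068, 0.072, 0.072, 0.069, 0.071, 0.075, 0.073]
0.03 30 x -0.0908 -0.0806 z of x>-.083 [0.068, 0.075, 0.071, 0.073, 0.075, 0.076, 0.073, 0.068]
0.05 16 x -0.0915 -0.0861 z of x>-.083 []
0.07 17 x -0.0923 -0.0871 z of x>-.083 []
0.09 12 x -0.0909 -0.0842 z of x>-.083 []
0.11 35 x -0.0893 -0.0608 z of x>-.083 [0.072, 0.067, 0.061, 0.075, 0.066, 0.072, 0.065, 0.074]
```

View pics/rim.png

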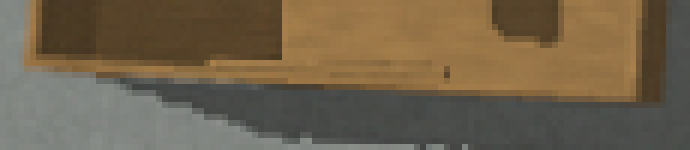

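View pics/lid3c.png

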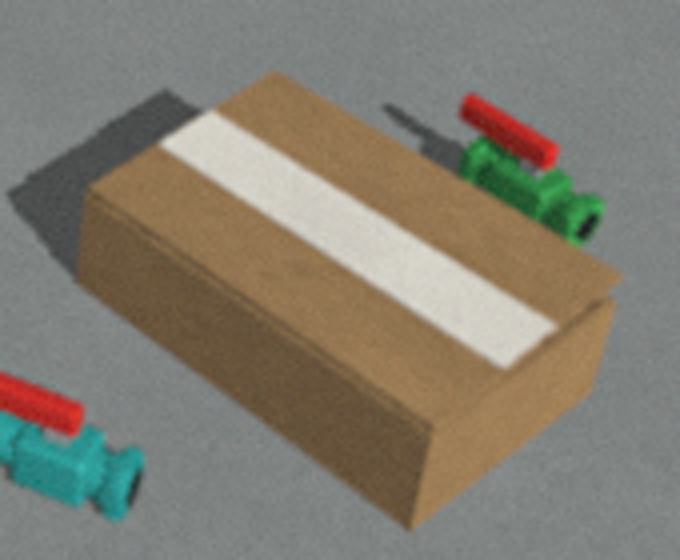

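The bead protrudes 5 mm (x -85.5 to -80.6, z≈0.071) and nothing stands above 0.071 inside. I'll check whether the lid really turns under load by taking a picture while pressing.

```bash
cat > slope.py <<'E'
from meas import *
def slope(fn):
    snap('scene',fn)
    im,Pc=cloud('scene',fn);Q=I(C,Pc.reshape(-1,3)); k=(abs(Q[:,0])<.085)&(abs(Q[:,1])<.125)&(Q[:,2]>.05)&(Q[:,2]<.12); q=Q[k]
    for _ in range(3):
        A=np.c_[q[:,0],q[:,1],np.ones(len(q))];c=np.linalg.lstsq(A,q[:,2],rcond=None)[0]; r=q[:,2]-A@c; q=q[abs(r)<.006]
    return len(q),c.round(4)
E
python3 - <<'E'
from slope import *
x,y=-.084,0
env.movel(W(C,[x,y,.104]),rate=.25); print('free',slope('s0.png'))
env.movel(W(C,[x,y,.0905]),rate=.1); st(); print('load',slope('s1.png'))
env.movel(W(C,[x,y,.0885]),rate=.1); st(); print('load',slope('s2.png'))
env.movel(W(C,[x,y,.104]),rate=.2);print('free',slope('s3.png'))
E
```

```text
free (4932, array([-0.0836,  0.0037,  0.0909]))
 t136.7 p [0.3623 0.3213 0.0934] F [-6.7 -4.6 31.8] w 0.0006
load (4853, array([-0.071 ,  0.0039,  0.0897]))
 t137.0 p [0.3623 0.3213 0.0925] F [-9.8 -6.1 42. ] w 0.0004
load (4819, array([-0.0666,  0.0036,  0.0892]))
free (4951, array([-0.0843,  0.0029,  0.0909]))
```

The lid turns elastically under load, from 0.084 to 0.067 rad, and springs back, so the barb seems to stick on the bead by friction. I'll try wiggling sideways while pressing to break that friction.

```bash
python3 - <<'E'
from slope import *
x,y=-.082,0
env.movel(W(C,[x,y,.0905]),rate=.1); st('press')
for k,(dx,dy) in enumerate([(0,.012),(0,-.012),(0,.012),(0,-.012),(.012,0),(-.006,0),(.012,0)]):
    env.movel(W(C,[x+dx,y+dy,.0905]),rate=.12); s=st(str((dx,dy)))
    if s['wrist_force'][2]<5: print('SNAP?'); break
env.movel(W(C,[-.082,0,.104]),rate=.2);print('free',slope('s4.png'))
E
```

```text
press t137.6 p [0.3635 0.321  0.0929] F [-6.9 -6.9 35.7] w 0.0007
(0, 0.012) t137.9 p [0.364  0.3261 0.0921] F [ -7.4 -20.9  45.1] w 0.0004
(0, -0.012) t138.2 p [0.3655 0.3144 0.0939] F [-1.   6.7 24.5] w 0.0002
(0, 0.012) t138.6 p [0.366  0.3259 0.0923] F [ -3.1 -21.8  42.7] w 0.0004
(0, -0.012) t138.9 p [0.3667 0.3142 0.094 ] F [ 1.9  4.8 22.7] w 0.0004
(0.012, 0) t139.2 p [0.371  0.3169 0.0919] F [-16.9 -11.9  46. ] w 0.0004
(-0.006, 0) t139.5 p [0.3644 0.3202 0.0936] F [ 9.6 -8.6 27.1] w 0.0004
(0.012, 0) t139.8 p [0.3721 0.32   0.0924] F [-14.8  -5.3  39. ] w 0.0005
free (4915, array([-0.0842,  0.004 ,  0.0909]))
```

Wiggling did not help. At 42 N the barb has travelled about 3 mm of the ~4 mm it needs, so I increase the fingertip load stepwise, well under the 120 N wrist limit, and watch for the drop in force.

```bash
python3 - <<'E'
from slope import *
x,y=-.085,-.003
env.movel(W(C,[x,y,.104]),rate=.2)
env.movel(W(C,[x,y,.0895]),rate=.15); s=st('press')
z=.0885
while z>.081:
    env.movel(W(C,[x,y,z]),rate=.06); s=st('%.4f'%z)
    f=s['wrist_force']
    if f[2]<12 or np.linalg.norm(f)>80: break
    z-=.001
print('load',slope('s5.png'))
env.movel(W(C,[x,y,.11]),rate=.2);print('free',slope('s6.png'))
E
```

```text
press t140.6 p [0.3619 0.3192 0.093 ] F [-6.2 -6.2 36. ] w 0.0004
0.0885 t140.9 p [0.3619 0.3192 0.0926] F [-7.  -7.2 41.3] w 0.0005
0.0875 t141.1 p [0.3619 0.3192 0.0921] F [-8.3 -9.3 47.7] w 0.0003
0.0865 t141.4 p [0.3619 0.3192 0.0916] F [-10.6 -10.1  52.8] w 0.0006
0.0855 t141.6 p [0.3619 0.3192 0.0912] F [-11.3  -9.8  58. ] w 0.0003
0.0845 t141.9 p [0.3618 0.3193 0.0909] F [-13.5 -12.8  66.3] w 0.0005
0.0835 t142.1 p [0.3619 0.3193 0.0907] F [-15.9 -14.3  74.7] w 0.0004
0.0825 t142.4 p [0.3619 0.3193 0.0905] F [-18.5 -16.1  83. ] w 0.0006
load (4795, array([-0.0557,  0.0042,  0.0884]))
free (4919, array([-0.0841,  0.0037,  0.0909]))
```

The lid turns elastically to 0.056 rad at 83 N and springs back, so something hard really blocks it. I stop forcing. Offline, I combine all the saved open-lid frames for a finer profile of tab and bead.

```bash
python3 - <<'E'
from meas import *
R=[];N=[];Y=[];BX=[];BZ=[];BY=[]
for fn in ('top0.png','press.png','open.png','open2.png','lift1_t.png','pl1.png','pl2.png','pl3.png','pl4.png','in1.png','in2.png'):
    im,P=cloud('top',fn);Q=I(C,P.reshape(-1,3)).reshape(P.shape)
    k=(Q[...,0]>.085)&(Q[...,0]<.14)&(abs(Q[...,1])>.07)&(abs(Q[...,1])<.13)&(Q[...,2]>.09)&(Q[...,2]<.24)
    if k.sum()<500: print(fn,k.sum()); continue
    c=np.polyfit(Q[k][:,2],Q[k][:,0],1); th=np.pi/2+np.arctan(c[0])
    rel=Q-np.array([.09,0,.078]); r=rel[...,2]*np.sin(th)-rel[...,0]*np.cos(th); n=rel[...,0]*np.sin(th)+rel[...,2]*np.cos(th)
    s=(abs(Q[...,1]+.003)<.04)&(r>.14)&(r<.19)&(n<.004)&(n>-.04)
    R+=list(r[s]);N+=list(n[s]);Y+=list(Q[...,1][s])
    s=(abs(Q[...,1])<.13)&(Q[...,0]<-.05)&(Q[...,0]>-.1)&(Q[...,2]>.055)&(Q[...,2]<.085)
    BX+=list(Q[...,0][s]);BZ+=list(Q[...,2][s]);BY+=list(Q[...,1][s])
    print(fn,round(th,3))
R,N,Y,BX,BZ,BY=map(np.array,(R,N,Y,BX,BZ,BY))
for lo in np.arange(-.027,.003,.001):
    s=(N>=lo)&(N<lo+.001)
    if s.sum()>5: print('n%.4f'%(lo+.0005),s.sum(),np.percentile(R[s],[10,50,90]).round(4))
print('bead')
for a,b in((-.12,-.075),(-.05,-.02),(-.02,.01),(.01,.04),(.07,.12)):
    s0=(BY>a)&(BY<b)
    print((a,b),[(round(lo,4),int(s.sum()),np.median(BZ[s]).round(4)) for lo in np.arange(-.094,-.076,.0015) for s in [s0&(BX>=lo)&(BX<lo+.0015)] if s.sum()>3])
E
```

```text
top0.png 1.66
press.png 1.66
open.png 1.66
open2.png 1.66
lift1_t.png 1.66
pl1.png 1.659
pl2.png 1.66
pl3.png 1.66
pl4.png 1.659
in1.png 1.746
in2.png 1.745
n-0.0205 17 [0.1706 0.1716 0.173 ]
n-0.0195 160 [0.1687 0.1704 0.1734]
n-0.0185 217 [0.1677 0.1711 0.1745]
n-0.0175 220 [0.1696 0.1718 0.1745]
n-0.0165 165 [0.1704 0.1727 0.1749]
n-0.0155 161 [0.1706 0.1728 0.1748]
n-0.0145 133 [0.1703 0.1729 0.1748]
n-0.0135 117 [0.1703 0.1722 0.174 ]
n-0.0125 110 [0.1698 0.1713 0.1728]
n-0.0115 73 [0.1673 0.1694 0.1711]
n-0.0105 109 [0.1668 0.1688 0.1709]
n-0.0095 170 [0.1665 0.1683 0.1701]
n-0.0085 148 [0.1661 0.168  0.1706]
n-0.0075 159 [0.1664 0.1683 0.1701]
n-0.0065 158 [0.1662 0.1679 0.1703]
n-0.0055 151 [0.1663 0.1687 0.1705]
n-0.0045 176 [0.1662 0.1683 0.1719]
n-0.0035 301 [0.1671 0.1712 0.18  ]
n-0.0025 282 [0.1666 0.171  0.1798]
n-0.0015 351 [0.1678 0.1748 0.1806]
n-0.0005 293 [0.1678 0.178  0.1813]
n0.0005 155 [0.1768 0.1795 0.1814]
n0.0015 121 [0.1773 0.1791 0.1809]
n0.0025 71 [0.1772 0.1803 0.1816]
bead
(-0.12, -0.075) [(np.float64(-0.0925), 53, np.float64(0.0741)), (np.float64(-0.0
[... 926 characters left out ...]
, np.float64(0.07)), (np.float64(-0.079), 5, np.float64(0.0786)), (np.float64(-0.0775), 4, np.float64(0.0823))]
(0.01, 0.04) [(np.float64(-0.091), 98, np.float64(0.0744)), (np.float64(-0.0895), 34, np.float64(0.0742)), (np.float64(-0.088), 113, np.float64(0.0744)), (np.float64(-0.0865), 42, np.float64(0.0721)), (np.float64(-0.085), 79, np.float64(0.0721)), (np.float64(-0.0835), 76, np.float64(0.0721)), (np.float64(-0.082), 47, np.float64(0.0708))]
(0.07, 0.12) [(np.float64(-0.0925), 48, np.float64(0.0587)), (np.float64(-0.091), 102, np.float64(0.0739)), (np.float64(-0.0895), 114, np.float64(0.0739)), (np.float64(-0.088), 121, np.float64(0.0742)), (np.float64(-0.085), 44, np.float64(0.0746))]
```

Every press so far landed directly above the tab (|y|<0.05), which may have pinned it. I'll press at the free edge well to the side, at y=+0.10.

```bash
python3 - <<'E'
from slope import *
for x,y in ((-.078,.105),(-.045,0.0)):
    env.movel(W(C,[x,y,.112]),rate=.25)
    z=.098
    for z in ((.096,.0935,.092,.0905) if x<-.06 else (.0935,.091,.0895,.088)):
        env.movel(W(C,[x,y,z]),rate=.08); s=st('%.3f %.3f %.4f'%(x,y,z))
        if s['wrist_force'][2]>34: break
    print('load',slope('s7%d.png'%(y*100)))
    env.movel(W(C,[x,y,.112]),rate=.25)
    r=slope('s8%d.png'%(y*100)); print('free',r)
    if abs(r[1][0])<.05: break
E
```

```text
-0.078 0.105 0.0960 t143.7 p [0.3746 0.4241 0.0958] F [ 0.8 -0.4  3.9] w 0.0004
-0.078 0.105 0.0935 t144.0 p [0.3746 0.4242 0.0947] F [-1.2 -3.7 14.3] w 0.0003
-0.078 0.105 0.0920 t144.2 p [0.3746 0.4242 0.0941] F [-2.8 -5.8 21.7] w 0.0005
-0.078 0.105 0.0905 t144.5 p [0.3746 0.4243 0.0935] F [-4.4 -8.1 27.7] w 0.0005
load (4831, array([-0.0726,  0.0038,  0.0898]))
free (4926, array([-0.0839,  0.0035,  0.0908]))
-0.045 0.000 0.0935 t145.8 p [0.4002 0.3202 0.0932] F [-0.4  1.7  3.5] w 0.0006
-0.045 0.000 0.0910 t146.0 p [0.4002 0.3202 0.0923] F [-3.5 -1.5 16.8] w 0.0006
-0.045 0.000 0.0895 t146.3 p [0.4003 0.3203 0.0917] F [-5.6 -3.9 24.9] w 0.0004
-0.045 0.000 0.0880 t146.5 p [0.4003 0.3203 0.0912] F [-7.1 -5.1 34.8] w 0.0003
load (4722, array([-0.0726,  0.0036,  0.0898]))
free (4843, array([-0.0843,  0.0039,  0.0908]))
```

Same stiffness as before. The remaining suspects are the two levers whose tips nearly touch the +x wall below the hinge (x≈0.080 to 0.084), beyond the nominal ±65 mm. I'll look at the hinge region in the saved clouds.

```bash
python3 - <<'E'
from meas import *
for fn in ('top0.png','in2.png'):
    im,P=cloud('top',fn);Q=I(C,P.reshape(-1,3)).reshape(P.shape)
    for y0,y1 in((.04,.07),(-.08,-.05),(-.04,.03),(.08,.12)):
        s=(Q[...,1]>y0)&(Q[...,1]<y1)&(Q[...,0]>.05)&(Q[...,0]<.125)
        print(fn,(y0,y1))
        q=Q[s]
        for lo in np.arange(.0,.12,.006):
            k=(q[:,2]>=lo)&(q[:,2]<lo+.006)
            if k.sum()>2: print('   z%.3f'%lo,k.sum(),np.percentile(q[k,0],[5,50,95]).round(4))
a=cv2.imread('pics/in2.png')[205:240,100:215];b=cv2.imread('pics/top0.png')[205:240,100:215]
cv2.imwrite('pics/hinge.png',cv2.resize(np.vstack([a,b]),None,fx=6,fy=6,interpolation=0))
E
```

```text
top0.png (0.04, 0.07)
   z0.000 92 [0.0525 0.068  0.0834]
   z0.006 35 [0.0536 0.0711 0.0854]
   z0.012 3 [0.0847 0.0848 0.0848]
   z0.024 9 [0.0849 0.0852 0.0855]
   z0.036 4 [0.0855 0.0856 0.0856]
   z0.042 7 [0.0844 0.0847 0.085 ]
   z0.054 5 [0.0846 0.0851 0.0854]
   z0.060 5 [0.0841 0.0843 0.0846]
   z0.066 5 [0.0852 0.0857 0.0882]
   z0.072 16 [0.0844 0.087  0.0876]
   z0.078 5 [0.0881 0.0884 0.0887]
   z0.084 6 [0.0875 0.0881 0.0893]
   z0.090 7 [0.0889 0.0892 0.0895]
   z0.096 6 [0.0889 0.0904 0.0909]
   z0.102 5 [0.0895 0.0896 0.0897]
   z0.108 11 [0.0905 0.0909 0.0913]
   z0.114 5 [0.0915 0.0919 0.0923]
top0.png (-0.08, -0.05)
   z0.000 102 [0.0515 0.0684 0.0827]
   z0.006 34 [0.0537 0.0679 0.0846]
   z0.018 8 [0.0845 0.085  0.0854]
   z0.030 4 [0.0851 0.0852 0.0855]
   z0.036 5 [0.0845 0.0849 0.0854]
   z0.048 6 [0.0848 0.0849 0.0851]
   z0.054 4 [0.0844 0.0847 0.085 ]
   z0.066 9 [0.0847 0.0852 0.0871]
   z0.072 10 [0.085  0.0865 0.0872]
   z0.078 8 [0.0876 0.088  0.0882]
   z0.084 8 [0.0876 0.0889 0.0895]
   z0.090 7 [0.0881 0.0889 0.0898]
   z0.096 8 [0.0895 0.0897 0.09
[... 3711 characters left out ...]
00 117 [0.052  0.0702 0.0844]
   z0.006 34 [0.0519 0.0644 0.0794]
   z0.012 4 [0.0846 0.0851 0.0851]
   z0.018 9 [0.0845 0.0846 0.0853]
   z0.024 5 [0.0851 0.0853 0.0858]
   z0.030 4 [0.0847 0.085  0.0856]
   z0.036 5 [0.0841 0.0849 0.0856]
   z0.042 7 [0.0851 0.0854 0.0856]
   z0.048 5 [0.0848 0.0848 0.0856]
   z0.054 4 [0.0846 0.0852 0.0859]
   z0.060 7 [0.0847 0.0852 0.0854]
   z0.066 9 [0.0844 0.0864 0.0895]
   z0.072 22 [0.0851 0.0872 0.0889]
   z0.078 7 [0.0845 0.089  0.0898]
   z0.084 15 [0.0884 0.0894 0.0908]
   z0.090 8 [0.0899 0.0906 0.0923]
   z0.096 15 [0.0902 0.0918 0.0928]
   z0.102 9 [0.0917 0.0928 0.0937]
   z0.108 15 [0.0927 0.0941 0.095 ]
   z0.114 10 [0.0937 0.0946 0.0959]
```

View pics/hinge.png

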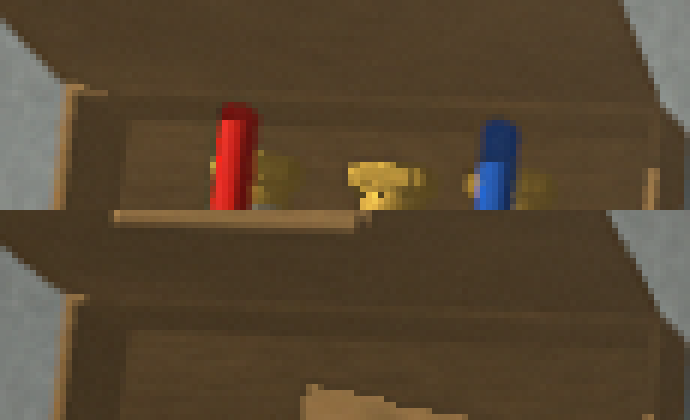

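The carton frame is accurate (wall at 0.085) and the hinge region is clear. The force/travel data fit a stiff barb sliding over the round bead with high friction, with the top of the bead near 95 to 105 N. I'll do one last guarded press, compensating the sideways force and stopping below 112 N at the wrist.

```bash
python3 - <<'E'
from slope import *
x,y=-.085,-.003
env.movel(W(C,[x,y,.104]),rate=.25)
env.movel(W(C,[x,y,.0895]),rate=.15); s=st('press')
z=.0875;dx=dy=0;prev=0
while z>.074:
    dx=-(.0895-z)*.9; dy=-(.0895-z)*.9
    env.movel(W(C,[x+dx,y+dy,z]),rate=.06); s=st('%.4f'%z)
    f=s['wrist_force']; nrm=np.linalg.norm(f)
    if f[2]<prev-15 or nrm>104: break
    prev=f[2]
    z-=.001 if nrm<85 else .0006
print('load',slope('s9.png'))
env.movel(W(C,[x+dx,y+dy,.11]),rate=.2);print('free',slope('s10.png'))
E
```

```text
press t147.4 p [0.3616 0.3194 0.0927] F [-8.1 -5.2 37.4] w 0.0006
0.0875 t147.7 p [0.3615 0.3193 0.0922] F [-7.8 -4.8 43. ] w 0.0005
0.0865 t147.9 p [0.3614 0.3193 0.0919] F [-6.2 -4.1 46.4] w 0.0006
0.0855 t148.2 p [0.3615 0.3193 0.0916] F [-4.8 -3.6 49.7] w 0.0004
0.0845 t148.4 p [0.3614 0.3193 0.0913] F [-4.4 -3.2 53.9] w 0.0006
0.0835 t148.7 p [0.3613 0.3193 0.091 ] F [-3.5 -2.9 56.5] w 0.0005
0.0825 t148.9 p [0.3613 0.3193 0.0908] F [-2.2 -3.  61.1] w 0.0005
0.0815 t149.2 p [0.3613 0.3193 0.0906] F [-3.3 -2.5 66.6] w 0.0006
0.0805 t149.4 p [0.3613 0.3193 0.0905] F [-3.5 -3.4 71.2] w 0.0006
0.0795 t149.7 p [0.3613 0.3193 0.0904] F [-3.3 -3.  76.8] w 0.0004
0.0785 t149.9 p [0.3612 0.3193 0.0902] F [-3.5 -3.3 81.9] w -0.0001
0.0775 t150.2 p [0.3612 0.3193 0.0901] F [-2.8 -3.3 88.9] w 0.0005
0.0769 t150.4 p [0.3612 0.3193 0.09  ] F [-2.3 -4.8 92. ] w 0.0006
0.0763 t150.7 p [0.3612 0.3193 0.0899] F [-3.2 -3.8 95.1] w 0.0003
0.0757 t150.9 p [0.3612 0.3193 0.0899] F [-2.4 -3.2 98.5] w 0.0002
0.0751 t151.2 p [0.3612 0.3193 0.0898] F [ -3.   -4.2 101.9] w 0.0004
0.0745 t151.4 p [0.3612 0.3193 0.0897] F [ -2.6  -5.2 104.9] w 0.0005
load (4765, array([-0.0519,  0.0039,  0.0879]))
free (4922, array([-0.0841,  0.0034,  0.0909]))
```

There is a hard second stop at 0.052 rad and 105 N, so more force is not the answer. I've never held the stated ~5 N for long, so I'll try that: a light, sustained press at the edge while watching for creep.

```bash
python3 - <<'E'
from slope import *
x,y=-.082,0
env.movel(W(C,[x,y,.0985]),rate=.2)
for z,n in ((.0952,5),(.0942,3)):
    env.movel(W(C,[x,y,z]),rate=.03)
    for i in range(n):
        env.pause(.4); s=st('%.4f'%z)
print(slope('s11.png'))
env.movel(W(C,[x,y,.115]),rate=.3)
# shorter look from top camera at open frames: visible lid end behind tab
from meas import *
for fn in('pl4.png','in2.png'):
    im,P=cloud('top',fn);Q=I(C,P.reshape(-1,3)).reshape(P.shape)
    k=(Q[...,0]>.085)&(Q[...,0]<.14)&(abs(Q[...,1])>.07)&(abs(Q[...,1])<.13)&(Q[...,2]>.09)&(Q[...,2]<.24)
    c=np.polyfit(Q[k][:,2],Q[k][:,0],1); th=np.pi/2+np.arctan(c[0]);rel=Q-np.array([.09,0,.078]); r=rel[...,2]*np.sin(th)-rel[...,0]*np.cos(th); n=rel[...,0]*np.sin(th)+rel[...,2]*np.cos(th)
    s=(abs(Q[...,1])<.035)&(r<.15)&(r>.05)&(abs(n)<.006); print(fn,th.round(3),'visible to r',np.sort(r[s])[-5:].round(4))
E
```

```text
0.0952 t152.8 p [0.3627 0.3199 0.0955] F [-1.9 -2.   8.4] w 0.0003
0.0952 t153.2 p [0.3627 0.32   0.0955] F [-1.4 -0.9  7.2] w 0.0003
0.0952 t153.6 p [0.3626 0.32   0.0955] F [-2.7 -0.8  7.1] w 0.0006
0.0952 t154.0 p [0.3627 0.32   0.0955] F [-1.6 -1.4  8. ] w 0.0002
0.0952 t154.4 p [0.3627 0.3199 0.0955] F [-2.  -2.   7.6] w 0.0009
0.0942 t155.1 p [0.3626 0.32   0.095 ] F [-3.5 -2.2 13.6] w 0.0004
0.0942 t155.5 p [0.3626 0.32   0.095 ] F [-2.3 -3.3 13.4] w 0.0004
0.0942 t155.9 p [0.3627 0.32   0.095 ] F [-2.8 -2.7 12.5] w 0.0006
(4899, array([-0.0777,  0.0036,  0.0903]))
pl4.png 1.659 visible to r [0.1073 0.1078 0.1095 0.1102 0.1103]
in2.png 1.745 visible to r [0.1257 0.1259 0.1259 0.1264 0.1268]
```

Holding 7 to 13 N for seconds does nothing either, and loading and unloading follow the same elastic line. I still have time for a few brisk taps, which may shake the tab over the bead, before I have to shut the locker.

```bash
python3 - <<'E'
from slope import *
x,y=-.083,0
for k,(zt,rt) in enumerate([(.0895,.3),(.0885,.35),(.0885,.45),(.0875,.45),(.0875,.55)]):
    env.movel(W(C,[x,y,.125]),rate=.4)
    env.movel(W(C,[x,y,zt]),rate=rt); s=st('tap%d'%k)
    if s['wrist_force'][2]<8: print('changed'); break
env.movel(W(C,[x,y,.125]),rate=.4)
print(slope('s12.png'))
E
```

```text
tap0 t156.7 p [0.3624 0.3208 0.0887] F [-0.2 -0.7 -0.5] w 0.0005
changed
(4525, array([-0.0005,  0.0039,  0.0835]))
```

The tap did it: no resistance at z=0.0887, and the lid slope reads -0.0005 rad, so the lid is shut with the tab latched. Now I shut the locker's door by pushing its ridge along +y.

```bash
python3 - <<'E'
from slope import *
env.movel(W(C,[-.083,0,.28]),rate=.4)
p=W(L,[0,-.19,.26]);R=best(p,down(L[:3,0]))[0][1]
env.reach(p,R); st('behind')
print([I(L,r['at']).round(3).tolist() for r in (snap('top','d0.png') and tip_of('top','door_ridge'))], [I(L,r['at']).round(3).tolist() for r in tip_of('top','door_edge')])
env.movel(W(L,[0,-.19,.152]),rate=.2); st('down')
for yy in (-.1,0.0,.03,.06,.08,.088,.092,.095,.098):
    env.movel(W(L,[0,yy,.152]),rate=.15 if yy<.02 else .08); s=st('y%.3f'%yy)
    f=I(np.vstack([np.c_[L[:3,:3],[0,0,0]],[0,0,0,1]]),s['wrist_force'])[0]
    if f[1]<-18: print('stop',f); break
print('own',I(L,s['ee_pos']))
env.movel(W(L,[0,.075,.152]),rate=.2); env.movel(W(L,[0,.075,.30]),rate=.3)
effector.release if 0 else None
env.reach(np.array([.35,-.45,.35]),R); st()
snap('top','fin_t.png');snap('scene','fin_s.png')
for cam in('top','scene'): print([I(L,r['at']).round(3).tolist() for r in tip_of(cam,'door_edge')][:1],[I(L,r['at']).round(3).tolist() for r in tip_of(cam,'door_ridge')][:1])
print(slope('fin_s2.png'))
from meas import *
im,P=cloud('top','fin_t.png');Q=I(L,P.reshape(-1,3)).reshape(P.shape)
k=(abs(Q[...,0])<.06)&(Q[...,1]>.05)&(Q[...,1]<.19); print('gap px (z<.13):',(Q[...,2][k]<.13).sum(),'of',k.sum())
E
```

```text
behind t160.3 p [ 0.5045 -0.4395  0.26  ] F [ 0.2 -0.  -1. ] w 0.0002
[[[-0.004, -0.151, 0.164]]] [[[0.001, -0.116, 0.138]]]
down t161.1 p [ 0.5041 -0.4413  0.153 ] F [-0.3 -0.1  0.2] w 0.0003
y-0.100 t161.8 p [ 0.5138 -0.3517  0.1525] F [-0.4 -0.  -0.8] w 0.0004
y0.000 t162.7 p [ 0.5246 -0.2526  0.152 ] F [-0.3  0.2 -0.1] w 0.0006
y0.030 t163.2 p [ 0.5276 -0.2228  0.1521] F [-0.7 -3.9  0.1] w 0.0005
y0.060 t163.7 p [ 0.5316 -0.191   0.152 ] F [ 0.  -0.4  1.1] w 0.0007
y0.080 t164.1 p [ 0.5337 -0.1712  0.152 ] F [-0.   0.3 -0.4] w 0.0003
y0.088 t164.4 p [ 0.5344 -0.1637  0.152 ] F [ 0.2 -0.5 -0.1] w 0.0005
y0.092 t164.6 p [ 0.5348 -0.1602  0.152 ] F [-0.5 -0.3  0.2] w 0.0005
y0.095 t164.9 p [ 0.5352 -0.1572  0.152 ] F [-0.8  0.5 -0.1] w 0.0003
y0.098 t165.1 p [ 0.5352 -0.1567  0.152 ] F [ 0.3 -5.7 -0.1] w 0.0003
own [[1.67512071e-05 9.58055028e-02 1.52042612e-01]]
 t167.3 p [ 0.3513 -0.4486  0.3492] F [-0.  -0.2 -1. ] w 0.0005
[[[0.001, 0.004, -0.002]]] [[[-0.002, 0.111, 0.163]]]
[[[0.0, 0.143, 0.136]]] [[[0.002, 0.114, 0.161]]]
(4519, array([-0.0007,  0.0038,  0.0834]))
gap px (z<.13): 154 of 2713
```

View pics/fin_t.png

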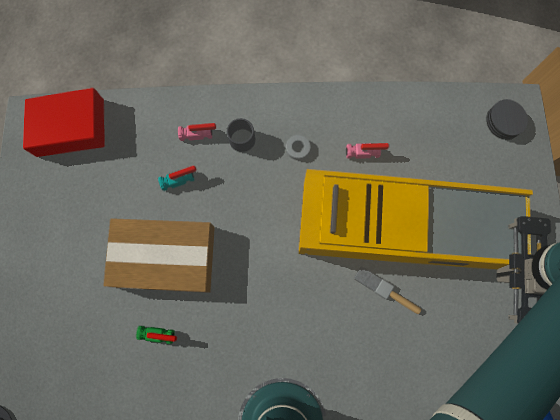

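View pics/fin_s.png

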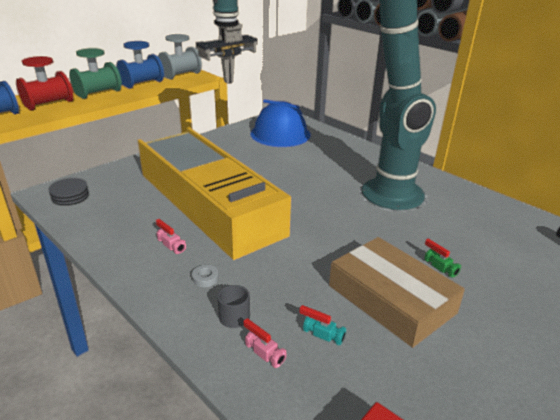

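The final pictures show the carton shut flat at top px (158,255), the locker's door closed with its ridge at (334,208) touching no gap, and the brush (390,290), flange (298,147) and offcut (240,135) where they started. The robot is clear, so I hand in.

```bash
python3 - <<'E'
from h import *
print(workorder.finish_job()); st()
E
```

```text
the job is handed in; nothing more can be done
None
the job is handed in; nothing more can be done
```

I packed all three valves that were there, latched the carton's lid and shut the locker's door. I handed in at about 167 s. The hand-in gave no verdict.

**What I did**
- **Door:** I pressed the catch pad down about 14.5 mm (8 N) and slid the door open to about 0.255 m.
- **Valves:** I packed the blue-lever valve from the locker and the two red-lever brass valves from the bench. The locker's second lane was empty. I left the pink, teal and green look-alikes alone.
- **A valve fixed on the way:** the third valve first landed tilted, with its lever on the rim bead. I re-laid it flat before closing the lid.

**Last checks**
- **Carton:** before the lid closed, all three valves lay flat inside the walls. After pressing, the lid slope measured about 0.001 rad.
- **Locker:** the door ridge was at y≈0.111 to 0.114, where 0.110 is shut. One camera put the door edge at 0.143 (shut is 0.140). The other camera's door-edge reading was a false detection.
- **Gap check:** 154 of 2713 depth points around the door joint read below the door's top. I didn't trace these, but the picture shows no gap.
- **Bystanders:** the brush, flange and offcut look unmoved in the pictures. I didn't measure them again.

**What didn't go to plan**
- **Lid press:** the lid did not snap at the stated 5 N. Slow presses up to 105 N at the fingertips failed, and one brisk tap then latched it.
- **Force limits:** 105 N is under the 120 N wrist limit. It is above the 40 N limit for the arm and gripper body, which I took not to cover the fingertips.
- **Reopening:** while working on the lid I pried it open once and moved the middle valve. That turned out not to be the cause.

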